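# Pack the tagging caddy

## Task

Pack the grey caddy for the tagging chute: lay the navy ear tag flat in the navy tray and the white ear tag flat in the white tray, pull the black marker out of its spring clips and lay it in the long trough, centred across its two notched rubber rests, and stand the jar of buttons upright in the round orange well, setting it down without dropping it. Leave the two light-blue tags where they lie and the red marker in its clips.

Things in the scene. Friction and masses are not known exactly. Their poses are not given: they have to be found in the camera images.
- tag_navy: Dark navy cattle ear tag lying flat: plate 48 mm wide, 69 mm long, 3 mm thick, narrowing to a 22 mm neck with an upright round black stud to lift it by, 14 mm across (its foot, up to z = 6 mm, 21 mm across). Origin: under the plate, 34 mm from its wide end; x points to the neck, z up. Stud axis at x = +24 mm, stud top at z = 25 mm. 20 g
- tag_white: White cattle ear tag lying flat: plate 48 mm wide, 69 mm long, 3 mm thick, narrowing to a 22 mm neck with an upright round black stud to lift it by, 14 mm across (its foot, up to z = 6 mm, 21 mm across). Origin: under the plate, 34 mm from its wide end; x points to the neck, z up. Stud axis at x = +24 mm, stud top at z = 25 mm. 20 g
- tag_blue_a: Light-blue ear tag, same shape, size, origin and axes as the navy one; it does not belong in the caddy
- tag_blue_b: Second light-blue ear tag, same in every way as the first; it does not belong in the caddy
- jar: Clear round jar of black tag buttons with an orange lid, 52 mm across and 60 mm tall, standing on the table. Origin: centre of its underside, z up. 80 to 170 g
- marker_black: Black marker pen with a white band, a level cylinder 18 mm across, 138 mm long, held in a fixed rack by two C-shaped steel spring clips open at the top. Origin: mid-length on its axis, 31 mm above the table; x along its axis. Lift it straight up by its free middle 70 mm: the clips (42 mm either side of the middle, tops at 44 mm) resist with 10 to 15 N, then snap open. 24 to 39 g
- marker_red: Red marker pen, same size, origin and axes as the black one, in the same rack, parallel to it and 70 mm away; it stays in its clips. Under the free middle of both markers is only the rack's base plate, 3 mm thick on the table
- caddy: Grey caddy, fixed, 176 (x) by 242 mm (y), walls 20 mm high. Origin: under its centre, on the table; floor at z = 4 mm. Trough along y, 70 mm wide, centre x = -49 mm, with two rubber rests, y = 28 to 64 and -28 to -64 mm, top z = 10 mm, on it ribs along y, 2.5 mm high, at x = -49, -49±12, -49±24 mm. Jar well: orange ring, inner diameter 70 mm, 10 mm high, on the floor at x = 37, y = -76.5 mm
- tray_navy: Dark navy tag tray, fixed in the caddy beside the white one (which is on which side varies): 92 (x) by 72 mm (y) outside, 87 by 67 mm inside, walls 10 mm high, floor 2.5 mm thick. Origin: under its centre, 4 mm above the table; axes as the caddy's. The tag lies in it lengthwise along x, neck to either end
- tray_white: White tag tray, fixed in the caddy, same size, origin and axes as the navy one
Mind the look-alikes: they are no part of the job. What is meant by the marker_black is not turquoise, and is the smaller of those in its own colour. Of the things like the tag_white, leave any that is brown; of the rest the smaller one is meant.

How it is judged (in metres and radians):
At the end, for the whole second after the job is handed in: The tags lie flat within 12 mm of their own trays’ centres, the jar stands upright within 12 mm of the well's centre, the black marker lies level on the rests in the trough (28 mm across, 35 mm along), all at rest; light-blue tags within 20 mm and red marker within 8 mm of their start (x of tag_navy in the frame of tray_navy between -0.012 and 0.012 m and y of tag_navy in the frame of tray_navy between -0.012 and 0.012 m and z of tag_navy in the frame of tray_navy below 0.006 m and angle between each of tag_navy, tag_white, jar's own z axis and vertical below 0.1 rad and linear speed of each of tag_navy, tag_white, jar, marker_black below 0.02 m/s and angular speed of each of tag_navy, tag_white, jar below 0.3 rad/s and x of tag_white in the frame of tray_white between -0.012 and 0.012 m and y of tag_white in the frame of tray_white between -0.012 and 0.012 m and z of tag_white in the frame of tray_white below 0.006 m and x of jar in the frame of caddy between 0.025 and 0.049 m and y of jar in the frame of caddy between -0.0885 and -0.0645 m and z of jar in the frame of caddy below 0.008 m and x of marker_black in the frame of caddy between -0.077 and -0.021 m and y of marker_black in the frame of caddy between -0.035 and 0.035 m and z of marker_black in the frame of caddy below 0.026 m and angle between marker_black's own x axis and vertical between 1.47 and 1.67 rad and distance of each of tag_blue_a, tag_blue_b from where it was at the start of the episode below 0.02 m and distance of marker_red from where it was at the start of the episode below 0.008 m); the robot touches nothing.
It fails at once if light-blue tag A is moved from its place (by more than 20 mm) (distance of tag_blue_a from where it was at the start of the episode above 0.02 m).
It fails at once if light-blue tag B is moved from its place (by more than 20 mm) (distance of tag_blue_b from where it was at the start of the episode above 0.02 m).
It fails at once if the red marker is moved from its place (by more than 8 mm) (distance of marker_red from where it was at the start of the episode above 0.008 m).
It fails at once if the jar is dropped (falls free of the fingers faster than 0.7 m/s, some 25 mm of fall) (linear speed of jar above 0.7 m/s and contact force between the fingers and jar below 0.05 N).
It also fails if it takes over 99 s, if anything falls off the work surface, if the arm or the gripper's body presses on something with over 40 N, if the wrist force passes 120 N, or if a joint passes its speed limit or range.

## Robot

A 6-joint arm with a two-finger parallel gripper is mounted at the origin on the work surface. World frame = base frame: x ahead of the robot, y to its left, z up, the work surface at z = 0. Lengths are in m, angles in degrees, forces in N, time in s.
With the tool pointing down it reaches from about 0.4 to 0.825 m from the base axis. Payload 7 kg.
Tool frame: the origin (TCP) lies on the mounting face of the last link; the fingertips stand 178 mm ahead of it and the grasp point (between the pads) lies 159 mm ahead of it; z points along the fingers, y is the direction in which the jaws open and shut (so a half turn about z gives the same grasp; the last joint's range is limited). The gripper opens to 88 mm and grips with 3 to 60 N. Pads are 19 mm wide; open, the fingers measure 130 mm over their backs; the gripper's body (78 mm by 193 mm) begins 47 mm behind the grasp point.
Start: joints at [-57.691, 20.546, 0.682, 0, -70.136, -16.507], TCP at [0.184, -0.649, 0.405] pointing down, gripper open.
Joint ranges: [-176.03, 176.03], [-82.01, 121.73], [-58.28, 71.71], [-173.87, 95.51], [-174.79, -0.11], [-173.66, 173.66]. Speed limits (degrees/s): [136.94, 136.94, 172.46, 180, 180, 180].

## Interface

Orientations are given as a 3x3 rotation matrix whose columns are the frame's x, y, z axes.
In Python, from rig import * gives the robot as it stands.
- The arm moves only by the tool arm_command, never from a script. Its arguments are lists of equal length, an entry for each row: "grip": the gripper command: -1 is shut, 1 is fully open, values between are in proportion; "translation": the shift along the tool's x, y, z as a fraction of full scale, a list of three; "spin": the turn about the tool's z as a fraction of full scale. A call has 1 to 20 rows; each row is the pose to reach, as a shift and turn from the pose measured when the call began, along the tool's axes at that moment; what a row does not reach only later rows make up. Full scale, the value 1, is 0.5 m for a shift and 90 degrees for a turn. A row lasts 1/12 s, in which the tool goes at most 41.7 mm and 7.16 degrees, less where a joint would pass 70% of its speed; a pose out of reach is approached as far as the arm can. A call with a number of a shift or a turn outside -1 to 1 is refused whole. A call with a gripper value outside its range is refused whole. The fingers move at their own pace and stop on an object; "force" is the grip in N (left out, the last holds). Time passes only in rows, so rows that repeat a pose let the fingers close. It gives the time, the measured TCP pose, the force and the opening at its end, in the units of the state.
- state(): the state, without advancing time (a new reading comes with each control period).
- grab_frame(name): name is "scene" or "top" or "wrist"; returns the picture (384x512x3 uint8, red, green, blue); there is no depth.
- calibration(name): a dict with "fov_y" (degrees; the focal length in pixels is half the picture's height over the tangent of half this angle, whatever the lens; pixels are square), "cx", "cy" (the principal point, pixels), "k1" (the pictures are not rectified: a ray, as slopes to the right and down, at radius r is drawn at 1 + k1 r^2 times it, then the intrinsics apply), "camera_from_world" (4x4, takes a point from world to camera coordinates); the wrist camera has in their place "hand_eye" (4x4, takes a point from camera to tool coordinates, whose origin is the TCP and whose axes are the flange's). Camera axes: x right, y down, z forward; pixel columns grow to the right and rows downward; lengths in m; the calibration is good to about 2 mm. A picture is of the moment at which its call begins: read the wrist's pose just before it. calibration takes no time and is no camera call.
- close_job(): hands the job in, once; it reports no verdict.
The state is a dict: "t": time; "q": joint angles; "qd": joint speeds; "joint_efforts": joint torques, N m; "tcp_pos": TCP position; "ee_rot": TCP orientation; "wrist_force": force on the tool from outside, world axes, zero at the start; "torque": the same for the moment, N m; "opening": finger opening in m.
Only numpy, scipy, OpenCV 4.12 (cv2) and the standard library are available. Lean on these libraries where they do the work, as an engineer would, in place of code of your own. Each camera call takes 0.05 s, during which the arm holds its last target.

## Working session

There is one attempt and no reset: what is moved stays moved. The work goes in short steps, Python scripts to look and compute and a tool call to move; the robot and the scene stay as the last step left them, time stands still between calls to the robot, and variables do not carry over. Pictures are saved under pics/ and viewed, and the job is handed in when it is done.

Besides the shell and the picture viewer there is one more tool, called by a JSON object that holds its "op" and its "data". arm_command: Moves the arm, as the interface text tells. Its arguments: {"type":"object","properties":{"grip":{"type":"array","items":{"type":"number"}},"translation":{"type":"array","items":{"type":"array","items":{"type":"number"}}},"spin":{"type":"array","items":{"type":"number"}},"force":{"type":"number"}},"required":["grip","translation","spin"]}

```bash
ls; mkdir -p pics; python3 - <<'E'
from rig import *
import cv2
print(state())
for n in ["scene","top","wrist"]:
    print(n,calibration(n))
    cv2.imwrite(f"pics/{n}0.png",cv2.cvtColor(grab_frame(n),cv2.COLOR_RGB2BGR))
E
```

```text
pics
{'t': 0.0, 'q': array([-5.76923224e+01,  2.05924280e+01,  6.31413944e-01, -1.81249774e-02,
       -7.01348430e+01, -1.65078198e+01]), 'qd': array([-0.0221756 ,  0.00465355, -0.05584702,  0.00945722,  0.01743598,
       -0.02039848]), 'joint_efforts': array([ 9.37901241e-04, -5.82718241e+01,  2.93059838e+01,  6.99734196e+00,
        6.71107948e-03, -2.29008247e-04]), 'tcp_pos': array([ 0.18373541, -0.64930629,  0.40369957]), 'ee_rot': array([[-9.62247939e-01, -2.72173642e-01, -6.42705593e-04],
       [-2.72174334e-01,  9.62246672e-01,  1.57302011e-03],
       [ 1.90306707e-04,  1.68856332e-03, -9.99998556e-01]]), 'wrist_force': array([0.35342254, 0.33237023, 0.48329252]), 'torque': array([ 0.04457399,  0.04310604, -0.03957663]), 'opening': 0.08749386518025558}
scene {'fov_y': 57.309352465038, 'cx': 261.28044305523576, 'cy': 191.37313126541636, 'k1': 0.031702978086797826, 'camera_from_world': array([[ 0.16525348,  0.98611261, -0.01652878, -0.17996485],
       [ 0.68128557, -0.12625621, -0.7210474 , -0.26989009],
       [-0.71312079,  0.10789477, -0.69268857,  1.24381135],
       [
[... 295 characters left out ...]
, -1.52672956e-03, -8.18530624e-02,
         4.99992863e-01],
       [ 8.18669597e-02, -1.57057068e-02, -9.96519509e-01,
         1.07697212e+00],
       [ 0.00000000e+00,  0.00000000e+00,  0.00000000e+00,
         1.00000000e+00]])}
wrist {'fov_y': 66.52286074969324, 'cx': 254.5856030287392, 'cy': 191.8774737696242, 'k1': -0.05057491288230198, 'hand_eye': array([[ 4.45383932e-04, -9.56446265e-01, -2.91908109e-01,
         7.92105734e-02],
       [ 9.99999893e-01,  3.89861060e-04,  2.48375185e-04,
        -1.62167752e-04],
       [-1.23753913e-04, -2.91908189e-01,  9.56446336e-01,
         2.03743377e-02],
       [ 0.00000000e+00,  0.00000000e+00,  0.00000000e+00,
         1.00000000e+00]])}
```

View pics/top0.png

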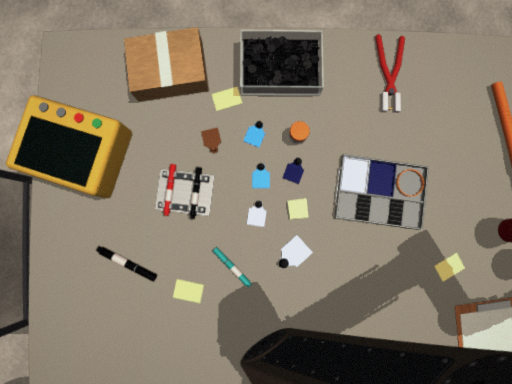

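View pics/scene0.png

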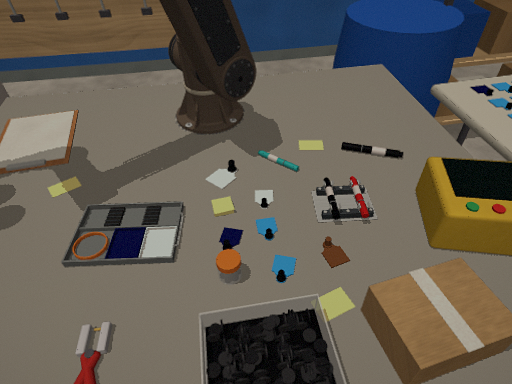

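View pics/wrist0.png

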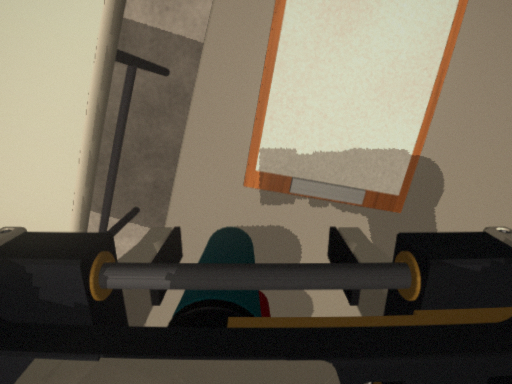

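The top view shows the caddy around (382,192), with the white tray at (354,175), navy tray at (381,178), well at (410,182) and the trough below. The navy tag is at (294,173), the small white tag at (257,216), with a larger white look-alike at (295,251). The jar is at (300,131), the rack's black marker at (196,192) and the red one at (170,190). Next I'll look at enlarged crops.

```bash
cat > h.py <<'E'
import numpy as np, cv2
from scipy.spatial.transform import Rotation
def K(c):
    f=192/np.tan(np.radians(c["fov_y"]/2)); return f
def ray(c,uv,T):  # T camera->world
    f=K(c); d=np.array([(uv[0]-c["cx"])/f,(uv[1]-c["cy"])/f]); s=d.copy()
    for _ in range(30): s=d/(1+c["k1"]*(s@s))
    v=T[:3,:3]@np.array([s[0],s[1],1]); return T[:3,3],v/np.linalg.norm(v)
def proj(c,p,T):
    q=np.linalg.inv(T)@np.append(p,1); s=q[:2]/q[2]; s=s*(1+c["k1"]*(s@s)); return K(c)*s+[c["cx"],c["cy"]]
def camT(c,st=None):
    if "hand_eye" in c:
        B=np.eye(4);B[:3,:3]=st["ee_rot"];B[:3,3]=st["tcp_pos"];return B@c["hand_eye"]
    return np.linalg.inv(c["camera_from_world"])
def atz(c,uv,T,z):
    o,v=ray(c,uv,T); return o+v*(z-o[2])/v[2]
def tri(rs):
    A=np.zeros((3,3));b=np.zeros(3)
    for o,v in rs:
        P=np.eye(3)-np.outer(v,v);A+=P;b+=P@o
    p=np.linalg.solve(A,b)
    return p,[np.linalg.norm((np.eye(3)-np.outer(v,v))@(p-o)) for o,v in rs]
E
python3 - <<'E'
import cv2
t=cv2.imread('pics/top0.png'); s=cv2.imread('pics/scene0.png')
def crop(im,x,y,w,h,k,n): cv2.imwrite(n,cv2.resize(im[y:y+h,x:x+w],None,fx=k,fy=k,interpolation=cv2.INTER_CUBIC))
crop(t,140,110,200,150,4,'pics/t1.png')
crop(t,325,145,115,95,6,'pics/t2.png')
crop(s,200,150,190,140,4,'pics/s1.png')
crop(s,60,190,200,100,4,'pics/s2.png')
E
```

```text
(no output)
```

View pics/t1.png

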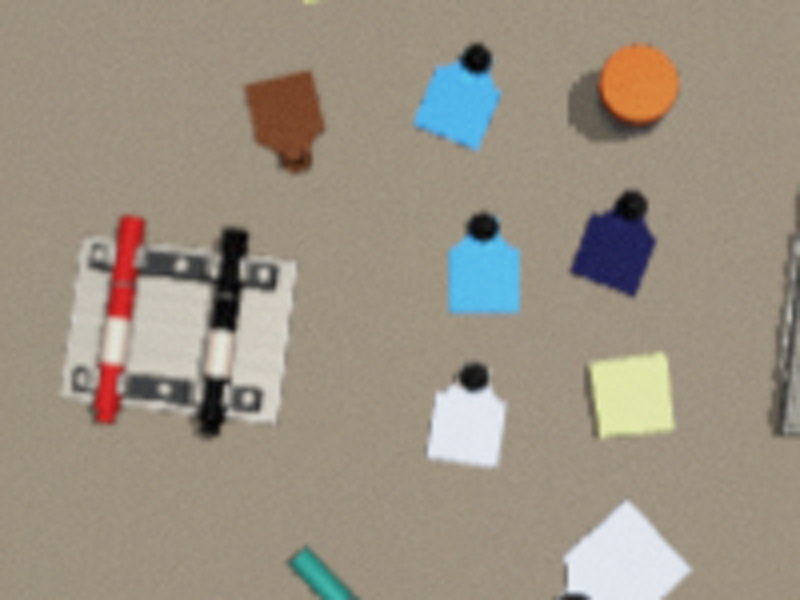

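View pics/t2.png

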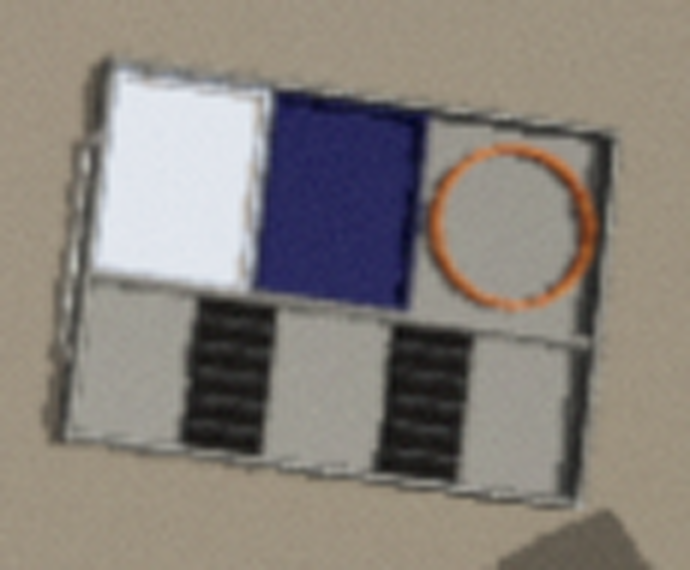

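View pics/s1.png

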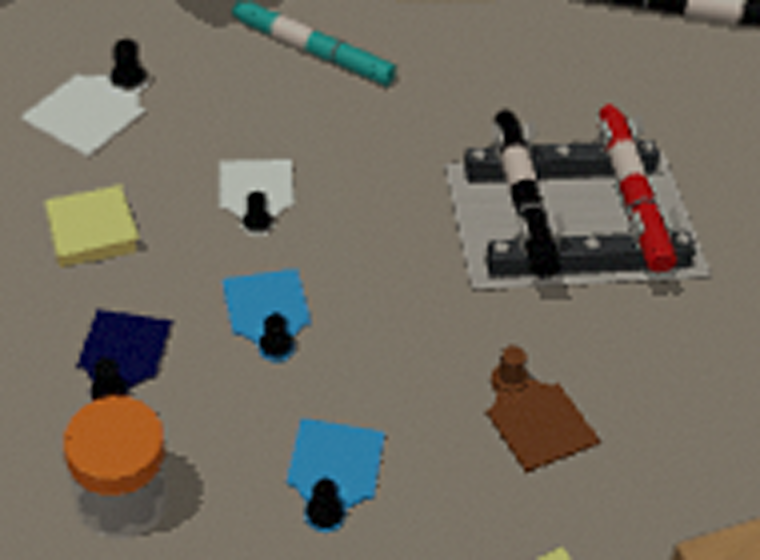

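View pics/s2.png

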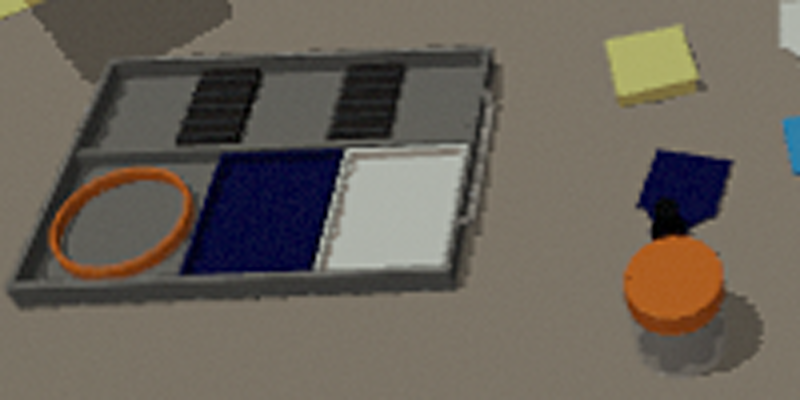

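```bash
cat > m1.py <<'E'
from rig import *
from h import *
from scipy.optimize import least_squares
ct,cs=calibration("top"),calibration("scene");Tt,Ts=camT(ct),camT(cs)
g=lambda o,k,p:(np.array(p)+.5)/k-.5+np.array(o)
t1=lambda *p:g((140,110),4,p); t2=lambda *p:g((325,145),6,p); s1=lambda *p:g((200,150),4,p); s2=lambda *p:g((60,190),4,p)
for n,a,b in [("navy stud",t1(632,204),s1(106,364)),("white stud",t1(474,376),s1(258,198)),("blueA",t1(477,58),s1(325,487)),("blueB",t1(483,227),s1(276,320)),
 ("jar lid",t1(640,84),s1(114,432)),("band",t1(218,355),s1(517,162)),("redband",t1(115,342),s1(624,157)),("blk far",t1(209,430),s1(506,115)),("blk near",t1(235,232),s1(545,268)),("ring",t2(514,227),s2(122,222))]:
    p,e=tri([ray(ct,a,Tt),ray(cs,b,Ts)]); print(n,p.round(4),np.round(e,4),"r",np.hypot(*p[:2]).round(3))
obs=[]
for sx,sy,tp,sc in [(1,1,t2(108,62),s2(462,264)),(1,-1,t2(614,132),s2(12,293)),(-1,-1,t2(577,505),s2(112,63)),(-1,1,t2(60,440),s2(494,50))]:
    obs+= [(ct,Tt,tp,(sx*.088,sy*.121)),(cs,Ts,sc,(sx*.088,sy*.121))]
def f(x,full=False):
    r=[]
    for c,T,uv,l in obs:
        co,si=np.cos(x[2]),np.sin(x[2]); P=np.array([x[0]+co*l[0]-si*l[1],x[1]+si*l[0]+co*l[1],.02])
        r+=list(proj(c,P,T)-uv)
    return np.array(r)
s=least_squares(f,[.5,-.28,0],loss='soft_l1'); print(s.x,np.degrees(s.x[2]),f(s.x).round(1).reshape(-1,4))
E
python3 m1.py
```

```text
navy stud [0.5917 0.0034 0.0283] [0.0009 0.0009] r 0.592
white stud [0.476  0.1104 0.0287] [0.0001 0.0001] r 0.489
blueA [0.692  0.1087 0.0259] [0.0002 0.0002] r 0.701
blueB [0.576  0.1041 0.0271] [0.0002 0.0002] r 0.585
jar lid [0.6652 0.0025 0.0645] [0.0003 0.0003] r 0.665
band [0.4883 0.2771 0.0431] [0.0011 0.0011] r 0.561
redband [0.4966 0.3449 0.0435] [0.0013 0.0013] r 0.605
blk far [0.4396 0.2841 0.0392] [0. 0.] r 0.523
blk near [0.5711 0.2688 0.0345] [0.0005 0.0005] r 0.631
ring [ 0.5356 -0.3087  0.0134] [0.0002 0.0002] r 0.618
[ 0.50856172 -0.22486456 -0.12069658] -6.9154045606173895 [[-1.5 -0.4 -0.9  1.6]
 [-0.  -0.8 -0.2  0.1]
 [ 0.7  0.5  0.2 -0.3]
 [-0.3  0.9  0.3 -1.3]]
```

Triangulated heights sit about 3 mm high (studs 28 vs 25 mm, lid 64 vs 60 mm), which fits the calibration tolerance. I'll move the wrist camera over the caddy to refine its pose.

```bash
cat >> h.py <<'E'
def go(st,p,yaw=None):
    """translation (fractions) & spin to bring TCP to p with tool-y yaw (deg)"""
    R=st["ee_rot"]; d=R.T@(np.array(p)-st["tcp_pos"])/0.5
    y0=np.degrees(np.arctan2(R[1,1],R[0,1]))
    if yaw is None: return d.round(4),0
    dy=(yaw-y0+90)%180-90
    return d.round(4),round(-dy/90,4)
E
cat > snap.py <<'E'
import sys,json
from rig import *
from h import *
n=sys.argv[1]
st=state(); im=grab_frame("wrist"); cv2.imwrite(f"pics/{n}.png",cv2.cvtColor(im,cv2.COLOR_RGB2BGR))
np.savez(f"pics/{n}.npz",R=st["ee_rot"],p=st["tcp_pos"]); print(st["t"],st["tcp_pos"],st["q"].round(1),st["opening"])
E
python3 -c "
from rig import *; from h import *
print(go(state(),[.58,-.225,.36],83))"
```

```text
(array([-0.9936,  0.6008,  0.0886]), np.float64(0.2533))
```

{"op": "arm_command", "data": {"grip": [1, 1, 1, 1, 1, 1, 1, 1, 1, 1, 1, 1, 1, 1, 1, 1, 1], "translation": [[-0.9936, 0.6008, 0.0886], [-0.9936, 0.6008, 0.0886], [-0.9936, 0.6008, 0.0886], [-0.9936, 0.6008, 0.0886], [-0.9936, 0.6008, 0.0886], [-0.9936, 0.6008, 0.0886], [-0.9936, 0.6008, 0.0886], [-0.9936, 0.6008, 0.0886], [-0.9936, 0.6008, 0.0886], [-0.9936, 0.6008, 0.0886], [-0.9936, 0.6008, 0.0886], [-0.9936, 0.6008, 0.0886], [-0.9936, 0.6008, 0.0886], [-0.9936, 0.6008, 0.0886], [-0.9936, 0.6008, 0.0886], [-0.9936, 0.6008, 0.0886], [-0.9936, 0.6008, 0.0886]], "spin": [0.2533, 0.2533, 0.2533, 0.2533, 0.2533, 0.2533, 0.2533, 0.2533, 0.2533, 0.2533, 0.2533, 0.2533, 0.2533, 0.2533, 0.2533, 0.2533, 0.2533]}}

```text
t: 1.57
tcp_pos: [0.58, -0.2247, 0.3594]
ee_rot: [[-0.993, 0.121, -0.002], [0.121, 0.993, 0.001], [0.002, 0.001, -1.0]]
wrist_force: [-1.3, -0.3, 0.4]
opening: 0.0876
```

```bash
python3 snap.py w1
```

```text
1.5667 [ 0.57996361 -0.22468038  0.3594361 ] [ -3.2  17.5  -9.9  -0.1 -62.7 -93.7] 0.08764840865503097
```

View pics/w1.png

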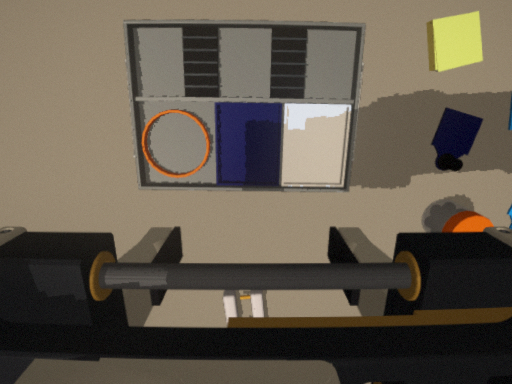

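The caddy is fully in view: outer corners at (125,22), (364,23), (352,191), (138,191) and ring centre at (176,144). I'll enlarge it to get better pixel positions.

```bash
python3 - <<'E'
import cv2
s=cv2.imread('pics/w1.png')
cv2.imwrite('pics/w1c.png',cv2.resize(s[10:205,115:375],None,fx=3,fy=3,interpolation=cv2.INTER_CUBIC))
E
```

```text
(no output)
```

View pics/w1c.png

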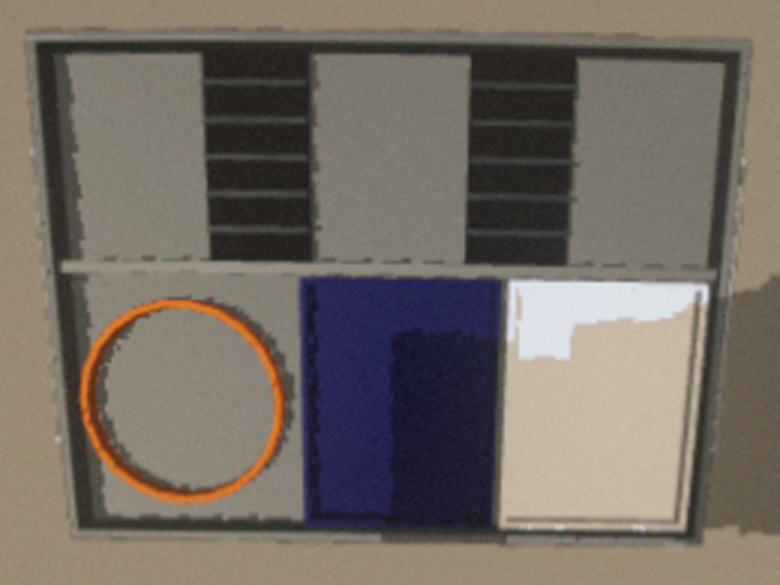

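```bash
cat > m2.py <<'E'
exec(open('m1.py').read().split("def f(")[0].split("for n,a,b")[0])
obs=[]
for sx,sy,tp,sc in [(1,1,t2(108,62),s2(462,264)),(1,-1,t2(614,132),s2(12,293)),(-1,-1,t2(577,505),s2(112,63)),(-1,1,t2(60,440),s2(494,50))]:
    obs+= [(ct,Tt,tp,(sx*.088,sy*.121,.02)),(cs,Ts,sc,(sx*.088,sy*.121,.02))]
obs+=[(ct,Tt,t2(514,227),(.037,-.0765,.014)),(cs,Ts,s2(122,222),(.037,-.0765,.014))]
d=np.load('pics/w1.npz');cw=calibration("wrist");Tw=camT(cw,dict(ee_rot=d["R"],tcp_pos=d["p"]))
w=lambda *p:g((115,10),3,p)
for uv,l in [((25,30),(-.088,-.121,.02)),((752,40),(-.088,.121,.02)),((703,545),(.088,.121,.02)),((73,535),(.088,-.121,.02)),((182,400),(.037,-.0765,.014))]:
    obs.append((cw,Tw,w(*uv),l))
def f(x,o):
    r=[]
    for c,T,uv,l in o:
        co,si=np.cos(x[2]),np.sin(x[2]); P=np.array([x[0]+co*l[0]-si*l[1],x[1]+si*l[0]+co*l[1],l[2]])
        r+=list(proj(c,P,T)-uv)
    return np.array(r)
for nm,o in (("fixed",obs[:10]),("wrist",obs[10:]),("all",obs)):
    s=least_squares(f,[.5,-.23,-.1],args=(o,),loss='soft_l1'); print(nm,s.x.round(4),np.degrees(s.x[2]).round(2),f(s.x,o).round(1))
x=least_squares(f,[.5,-.23,-.1],args=(obs[10:],),loss='soft_l1').x
C,S=np.cos(x[2]),np.sin(x[2])
loc=lambda P:np.array([[C,S],[-S,C]])@(P[:2]-x[:2])
for n,q in [("navy",[(302,278),(500,280),(305,525),(497,528)]),("white",[(508,280),(710,285),(688,530),(500,528)])]:
    L=[loc(atz(cw,w(*p),Tw,.014)) for p in q]; print(n,np.round(L,4).tolist(),np.mean(L,0).round(4))
p,e=tri([ray(cw,w(182,400),Tw),ray(ct,t2(514,227),Tt),ray(cs,s2(122,222),Ts)]);print("ring tri",p.round(4),np.round(e,4))
for uvw,uvt,uvs in [((25,30),(577,505),(112,63)),((752,40),(60,440),(494,50)),((73,535),(614,132),(12,293))]:
    print("corner tri",tri([ray(cw,w(*uvw),Tw),ray(ct,t2(*uvt),Tt),ray(cs,s2(*uvs),Ts)]))
E
python3 m2.py
```

```text
fixed [ 0.5086 -0.2255 -0.1226] -7.02 [-1.2 -0.5 -1.3  1.8  0.3 -0.7 -0.6  0.1  0.9  0.6  0.  -0.3 -0.1  0.8
  0.1 -1.2 -0.9 -0.2  1.  -0.2]
wrist [ 0.5072 -0.2268 -0.1353] -7.75 [-0.4 -1.   1.4 -0.9  0.3  0.7 -0.9  1.1 -0.1  1.1]
all [ 0.5076 -0.2266 -0.1323] -7.58 [-0.5 -0.5 -2.2  1.9  0.9  0.1 -1.2 -0.6  0.9  1.4  0.1 -0.9  0.1  0.7
 -0.1 -1.1 -0.4  0.5  0.5 -0.7 -0.4 -0.2  1.4 -0.9  0.7  0.7 -0.4  1.7
  0.2  1.6]
navy [[-0.008, -0.0309], [-0.0084, 0.0396], [0.0832, -0.0318], [0.0833, 0.0421]] [0.0375 0.0047]
white [[-0.0084, 0.0424], [-0.0082, 0.115], [0.083, 0.1161], [0.0833, 0.0432]] [0.0374 0.0792]
ring tri [ 0.5343 -0.3088  0.0119] [0.0019 0.0016 0.0004]
corner tri (array([ 0.4067941 , -0.33393053,  0.0199432 ]), [np.float64(0.002122301524080406), np.float64(0.0019136374573480576), np.float64(0.0011145817590195357)])
corner tri (array([ 0.43747766, -0.0954744 ,  0.01750522]), [np.float64(0.000977062109701672), np.float64(0.000818863307888401), np.float64(0.00023938698181165884)])
corner tri (array([ 0.57854101, -0.35751725,  0.01683467]), [np.float64(0.0013722615549244294), np.float64(0.0012025936710265564), np.float64(0.0004371043318482773)])
```

Top, scene and wrist views agree within 2 mm: caddy at (0.5076, -0.2266), yaw -7.6°. Heights match too (corners 17–20 mm vs 20, ring 12 mm vs 14). Next, a wrist look at the tags.

```bash
python3 -c "
from rig import *; from h import *
print(go(state(),[.66,.06,.33],83))"
```

```text
(array([-0.0904,  0.586 ,  0.0599]), np.float64(-0.0))
```

{"op": "arm_command", "data": {"grip": [1, 1, 1, 1, 1, 1, 1, 1, 1, 1], "translation": [[-0.09, 0.586, 0.06], [-0.09, 0.586, 0.06], [-0.09, 0.586, 0.06], [-0.09, 0.586, 0.06], [-0.09, 0.586, 0.06], [-0.09, 0.586, 0.06], [-0.09, 0.586, 0.06], [-0.09, 0.586, 0.06], [-0.09, 0.586, 0.06], [-0.09, 0.586, 0.06]], "spin": [0, 0, 0, 0, 0, 0, 0, 0, 0, 0]}}

```text
t: 2.45
tcp_pos: [0.6595, 0.059, 0.33]
ee_rot: [[-0.992, 0.122, -0.002], [0.122, 0.992, 0.001], [0.002, 0.001, -1.0]]
wrist_force: [0.1, 0.3, 0.2]
opening: 0.0877
```

```bash
python3 snap.py w2
```

```text
2.45 [0.65952299 0.05903533 0.3299667 ] [ 2.190e+01  2.240e+01 -6.700e+00 -1.000e-01 -6.100e+01 -1.189e+02] 0.08766411182907928
```

View pics/w2.png

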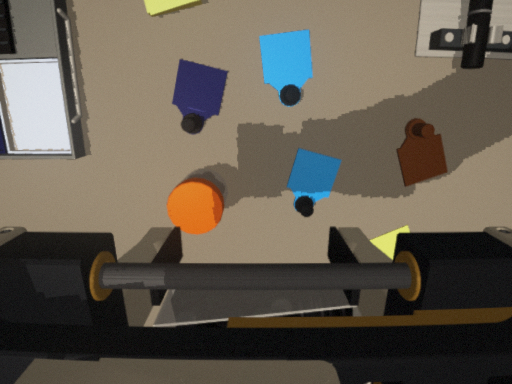

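It shows the navy tag with wide-end corners near (182,60) and (227,72) and stud top at (192,124), and the jar lid centred at (195,207).

```bash
python3 - <<'E'
import cv2
s=cv2.imread('pics/w2.png')
cv2.imwrite('pics/w2c.png',cv2.resize(s[40:250,150:350],None,fx=3,fy=3,interpolation=cv2.INTER_CUBIC))
E
```

```text
(no output)
```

View pics/w2c.png

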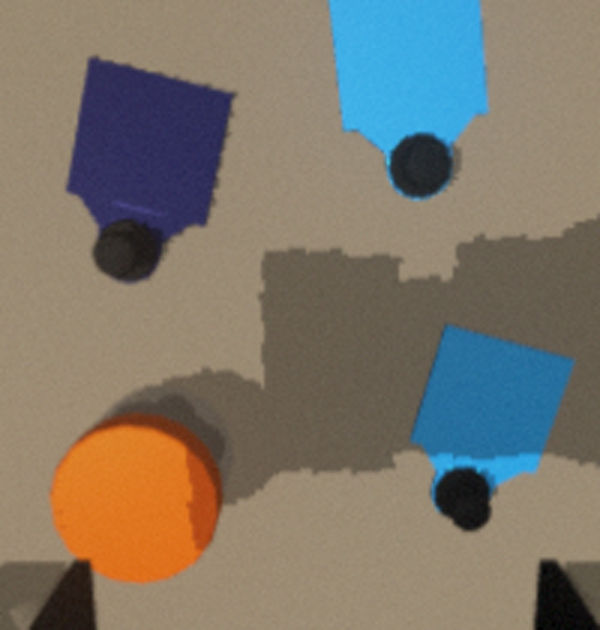

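```bash
cat > m3.py <<'E'
exec(open('m1.py').read().split("for n,a,b")[0])
d=np.load('pics/w2.npz');cw=calibration("wrist");Tw=camT(cw,dict(ee_rot=d["R"],tcp_pos=d["p"]))
w=lambda *p:g((150,40),3,p)
q=[(90,58),(234,94),(68,190),(207,224)]
L=np.array([atz(cw,w(*p),Tw,.003) for p in q]); print(L.round(4), np.linalg.norm(L[0]-L[1]))
for a,b in [(2,0),(3,1)]: v=L[a]-L[b];print("yaw",np.degrees(np.arctan2(v[1],v[0])),np.linalg.norm(v))
m=(L[0]+L[1])/2; v=(L[2]-L[0]+L[3]-L[1]);v/=np.linalg.norm(v); print("mid wide end",m,"stud est",m+v*.058,"at25",atz(cw,w(120,250),Tw,.025))
print("tri stud",tri([ray(cw,w(120,250),Tw),ray(ct,t1(632,204),Tt),ray(cs,s1(106,364),Ts)]))
print("tri jar",tri([ray(cw,w(136,500),Tw),ray(ct,t1(640,84),Tt),ray(cs,s1(114,432),Ts)]), atz(cw,w(136,500),Tw,.06))
# white from top view
q=[(435,390),(430,458),(497,467),(507,402)]
L=np.array([atz(ct,t1(*p),Tt,.003) for p in q]);print(L.round(4))
for a,b in [(0,1),(3,2)]: v=L[a]-L[b];print("white yaw",np.degrees(np.arctan2(v[1],v[0])),np.linalg.norm(v))
E
python3 m3.py
```

```text
[[ 0.53    0.0015  0.003 ]
 [ 0.547   0.0464  0.003 ]
 [ 0.5699 -0.0136  0.003 ]
 [ 0.5869  0.0313  0.003 ]] 0.04796358857864872
yaw -20.725803173692555 0.042657638779300976
yaw -20.739777011920435 0.04269151844530379
mid wide end [0.53852064 0.02396658 0.003     ] stud est [0.59276465 0.00343399 0.003     ] at25 [0.59095364 0.00523424 0.025     ]
tri stud (array([0.59123882, 0.00413428, 0.02728245]), [np.float64(0.0016086083269587987), np.float64(0.000672998139313718), np.float64(0.0017101915366159485)])
tri jar (array([0.66400854, 0.00307609, 0.06192724]), [np.float64(0.002119628416269762), np.float64(0.0021103509393064547), np.float64(0.0005446861140873822)]) [0.66307879 0.00425593 0.06      ]
[[0.468  0.1366 0.003 ]
 [0.4219 0.1399 0.003 ]
 [0.4159 0.0945 0.003 ]
 [0.4599 0.0878 0.003 ]]
white yaw -4.044625239749321 0.04617125532759725
white yaw -8.764621113208376 0.044531431210664725
```

```bash
python3 -c "
from rig import *; from h import *
print(go(state(),[.592,.004,.24],69.3),go(state(),[.592,.004,.1875],69.3))"
```

```text
(array([ 0.1202, -0.1248,  0.1805]), np.float64(0.1514)) (array([ 0.1201, -0.1249,  0.2855]), np.float64(0.1514))
```

{"op": "arm_command", "data": {"grip": [-0.2, -0.2, -0.2, -0.2, -0.2, -0.2, -0.2, -0.2, -0.2, -0.2, -1, -1, -1, -1, -1, -1, -1, -1], "force": 20, "translation": [[0.12, -0.125, 0.18], [0.12, -0.125, 0.18], [0.12, -0.125, 0.18], [0.12, -0.125, 0.18], [0.12, -0.125, 0.18], [0.12, -0.125, 0.22], [0.12, -0.125, 0.25], [0.12, -0.125, 0.2855], [0.12, -0.125, 0.2855], [0.12, -0.125, 0.2855], [0.12, -0.125, 0.2855], [0.12, -0.125, 0.2855], [0.12, -0.125, 0.2855], [0.12, -0.125, 0.2855], [0.12, -0.125, 0.2855], [0.12, -0.125, 0.2855], [0.12, -0.125, 0.2855], [0.12, -0.125, 0.2855]], "spin": [0.1514, 0.1514, 0.1514, 0.1514, 0.1514, 0.1514, 0.1514, 0.1514, 0.1514, 0.1514, 0.1514, 0.1514, 0.1514, 0.1514, 0.1514, 0.1514, 0.1514, 0.1514]}}

```text
t: 4.0
tcp_pos: [0.5924, 0.0041, 0.1884]
ee_rot: [[-0.936, 0.353, -0.0], [0.353, 0.936, 0.001], [0.001, 0.001, -1.0]]
wrist_force: [-1.4, -0.6, 6.6]
opening: 0.0133
```

```bash
python3 -c "
from rig import *; from h import *
# place navy: tag x -> caddy yaw -7.6 => jaw 82.4 ; stud at tray centre + 24mm along x
x=np.array([.5076,-.2266]);a=np.radians(-7.6);R=np.array([[np.cos(a),-np.sin(a)],[np.sin(a),np.cos(a)]])
for n,l in dict(navy=(.037+.024,.0045),white=(.037+.024,.079),well=(.037,-.0765),trough=(-.051,0)).items(): print(n,x+R@l)
P=x+R@(.061,.0045);s=state()
print(go(s,[*s['tcp_pos'][:2],.26]),go(s,[*P,.26],82.4),go(s,[*P,s['tcp_pos'][2]+.0075],82.4))"; python3 snap.py w3
```

```text
navy [ 0.5686593  -0.23020717]
white [ 0.5785124  -0.15636161]
well [ 0.53415736 -0.30732148]
trough [ 0.45704801 -0.21985492]
(array([ 1.000e-04,  2.000e-04, -1.432e-01]), 0) (array([-0.121 , -0.455 , -0.1438]), np.float64(-0.1453)) (array([-0.121 , -0.4551, -0.0156]), np.float64(-0.1453))
4.0 [0.59238186 0.00408152 0.18837787] [ 1.930e+01  2.560e+01 -2.390e+01 -1.000e-01 -4.040e+01 -1.299e+02] 0.01329489487225768
```

View pics/w3.png

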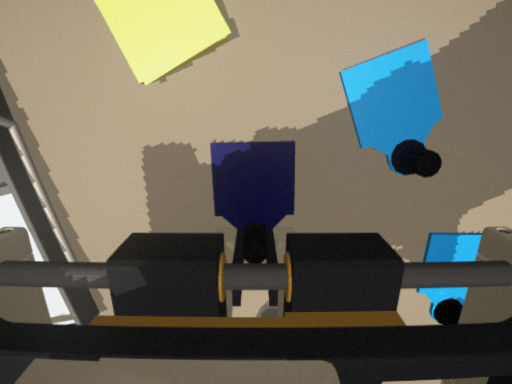

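The navy stud is held: the picture shows it centred at (256,240) and the plate in line with the tool, opening 13.3 mm. Carrying it to the tray.

{"op": "arm_command", "data": {"grip": [-1, -1, -1, -1, -1, -1, -1, -1, -1, -1, -1, -1, -1, -1, -1], "translation": [[0, 0, -0.07], [0, 0, -0.143], [-0.03, -0.1, -0.143], [-0.121, -0.455, -0.144], [-0.121, -0.455, -0.144], [-0.121, -0.455, -0.144], [-0.121, -0.455, -0.144], [-0.121, -0.455, -0.144], [-0.121, -0.455, -0.144], [-0.121, -0.455, -0.144], [-0.121, -0.455, -0.1], [-0.121, -0.455, -0.06], [-0.121, -0.455, -0.04], [-0.121, -0.455, -0.04], [-0.121, -0.455, -0.04]], "spin": [0, 0, -0.05, -0.1453, -0.1453, -0.1453, -0.1453, -0.1453, -0.1453, -0.1453, -0.1453, -0.1453, -0.1453, -0.1453, -0.1453]}}

```text
t: 5.3
tcp_pos: [0.5689, -0.2294, 0.208]
ee_rot: [[-0.991, 0.131, -0.001], [0.131, 0.991, 0.001], [0.001, 0.001, -1.0]]
wrist_force: [-0.2, 0.1, 1.3]
opening: 0.0135
```

```bash
python3 snap.py w4;python3 -c "
from rig import *; from h import *
s=state();print(go(s,[.5687,-.2302,.196],82.4))"
```

```text
5.3 [ 0.56894634 -0.22939762  0.20796402] [ -3.8  25.7 -20.2  -0.1 -44.2 -93.7] 0.013460278108651278
(array([ 0.001 , -0.0014,  0.0255]), np.float64(0.0009))
```

View pics/w4.png

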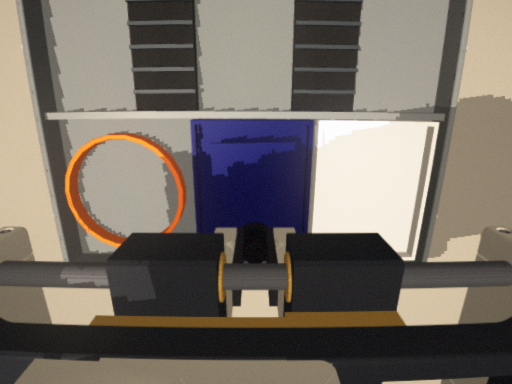

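{"op": "arm_command", "data": {"grip": [-1, -1, -1, -0.4, -0.4, -0.4, -0.4, -0.4, -0.4], "translation": [[0.001, -0.0014, 0.015], [0.001, -0.0014, 0.025], [0.001, -0.0014, 0.025], [0.001, -0.0014, 0.025], [0.001, -0.0014, 0.025], [0.001, -0.0014, 0.025], [0, 0, -0.08], [0, 0, -0.2], [0, 0, -0.25]], "spin": [0, 0, 0, 0, 0, 0, 0, 0, 0]}}

```text
t: 6.1
tcp_pos: [0.5689, -0.2297, 0.3224]
ee_rot: [[-0.991, 0.131, -0.002], [0.131, 0.991, 0.001], [0.002, 0.001, -1.0]]
wrist_force: [2.0, 0.0, -0.1]
opening: 0.0263
```

```bash
python3 snap.py w5;python3 -c "
from rig import *; from h import *
s=state();print(go(s,[.664,.0035,.30],83),go(s,[.664,.0035,.204],83))"
```

```text
6.1 [ 0.56894892 -0.2297317   0.32244453] [ -3.8  18.5 -13.7  -0.  -57.9 -93.7] 0.026277303288961943
(array([-0.1226,  0.4882,  0.0659]), np.float64(-0.0047)) (array([-0.1203,  0.4885,  0.2578]), np.float64(-0.0047))
```

View pics/w5.png

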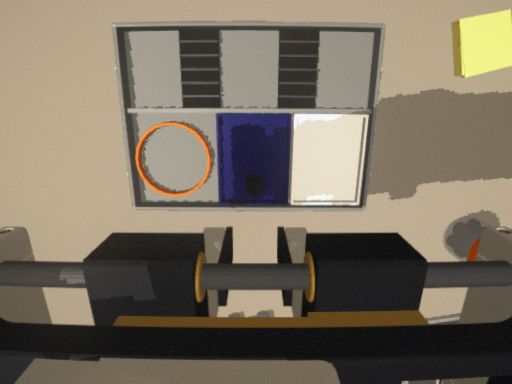

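Navy stud sits at (255,185), centred in the tray (219–290 px). Now the jar.

{"op": "arm_command", "data": {"grip": [1, 1, 1, 1, 1, 1, 1, 1, 1, 1, 1, 1, 1, 1, 1], "force": 25, "translation": [[-0.05, 0.2, 0.03], [-0.1226, 0.488, 0.066], [-0.1226, 0.488, 0.066], [-0.1226, 0.488, 0.066], [-0.1226, 0.488, 0.066], [-0.1226, 0.488, 0.066], [-0.1226, 0.488, 0.066], [-0.1226, 0.488, 0.066], [-0.1226, 0.488, 0.066], [-0.121, 0.488, 0.12], [-0.121, 0.488, 0.17], [-0.121, 0.488, 0.22], [-0.12, 0.488, 0.258], [-0.12, 0.488, 0.258], [-0.12, 0.488, 0.258]], "spin": [0, 0, 0, 0, 0, 0, 0, 0, 0, 0, 0, 0, 0, 0, 0]}}

```text
t: 7.4
tcp_pos: [0.6633, 0.0018, 0.2036]
ee_rot: [[-0.991, 0.131, 0.01], [0.131, 0.991, -0.004], [-0.01, -0.003, -1.0]]
wrist_force: [0.7, -0.5, 0.2]
opening: 0.0875
```

```bash
python3 snap.py w6
```

```text
7.4 [0.6633243  0.00184948 0.2036345 ] [  17.1   29.5  -14.1    0.5  -45.9 -114.9] 0.08748016239548034
```

View pics/w6.png

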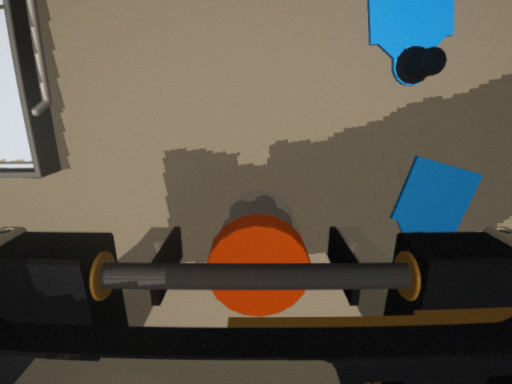

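The jar lid is centred between the fingers at (259,265). Closing and lifting a little.

{"op": "arm_command", "data": {"grip": [1, -1, -1, -1, -1, -1, -1, -1, -1, -1, -1], "force": 25, "translation": [[0, 0, 0], [0, 0, 0], [0, 0, 0], [0, 0, 0], [0, 0, 0], [0, 0, 0], [0, 0, 0], [0, 0, -0.02], [0, 0, -0.06], [0, 0, -0.1], [0, 0, -0.1]], "spin": [0, 0, 0, 0, 0, 0, 0, 0, 0, 0, 0]}}

```text
t: 8.37
tcp_pos: [0.6648, 0.0027, 0.2598]
ee_rot: [[-0.991, 0.129, 0.018], [0.129, 0.992, -0.003], [-0.018, -0.0, -1.0]]
wrist_force: [0.2, 0.5, 0.0]
opening: 0.0515
```

```bash
python3 snap.py w7; python3 -c "
from rig import *; from h import *
s=state();print(s['wrist_force'],go(s,[.5342,-.308,.255],82.4),go(s,[.5342,-.308,.209],82.4))
im=grab_frame('scene');cv2.imwrite('pics/s7.png',cv2.resize(im[150:300,150:350,::-1],None,fx=3,fy=3))"
```

```text
8.3667 [0.66483635 0.0026802  0.25979089] [  17.1   26.   -11.4    0.6  -51.7 -114.9] 0.05151892648479785
[ 0.14384475  0.6184908  -1.21437025] (array([ 0.1776, -0.6498,  0.0032]), np.float64(0.0017)) (array([ 0.1791, -0.6498,  0.0952]), np.float64(0.0017))
```

View pics/s7.png

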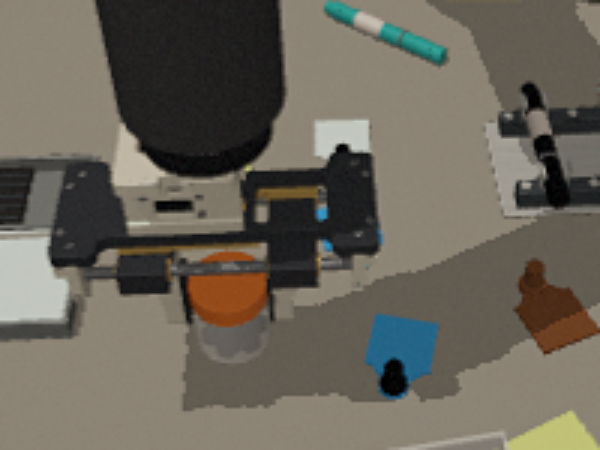

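View pics/w7.png

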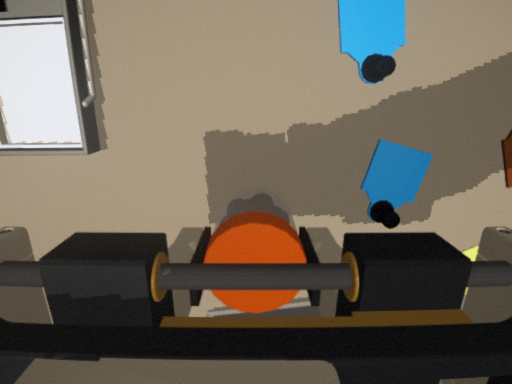

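The jar is held upright 56 mm up. The tool picked up a tilt of about 1° because the last call began before the arm had settled, so I'll move over the well, let it settle, then look.

```bash
python3 -c "
from rig import *; from h import *
s=state();print(s['ee_rot'][:,2],go(s,[.532,-.308,.255],82.4))"
```

```text
[ 0.0141027  -0.00263292 -0.99989709] (array([ 0.1803, -0.65  ,  0.0008]), np.float64(0.0015))
```

{"op": "arm_command", "data": {"grip": [-1, -1, -1, -1, -1, -1, -1, -1, -1, -1, -1, -1, -1, -1, -1, -1], "translation": [[0.015, -0.05, 0], [0.03, -0.11, 0], [0.05, -0.18, 0], [0.07, -0.25, 0], [0.09, -0.32, 0], [0.11, -0.39, 0], [0.13, -0.46, 0], [0.15, -0.53, 0], [0.165, -0.59, 0], [0.175, -0.63, 0], [0.18, -0.65, 0], [0.18, -0.65, 0], [0.18, -0.65, 0], [0.18, -0.65, 0], [0.18, -0.65, 0], [0.18, -0.65, 0]], "spin": [0.0015, 0.0015, 0.0015, 0.0015, 0.0015, 0.0015, 0.0015, 0.0015, 0.0015, 0.0015, 0.0015, 0.0015, 0.0015, 0.0015, 0.0015, 0.0015]}}

```text
t: 9.8
tcp_pos: [0.5326, -0.3071, 0.2553]
ee_rot: [[-0.991, 0.131, 0.014], [0.131, 0.991, -0.002], [-0.014, -0.001, -1.0]]
wrist_force: [0.2, -0.7, -0.3]
opening: 0.0515
```

```bash
python3 snap.py w8; python3 -c "
from rig import *; from h import *
s=state();print(s['ee_rot'][:,2])
im=grab_frame('top');cv2.imwrite('pics/t8.png',cv2.resize(im[130:250,320:450,::-1],None,fx=5,fy=5,interpolation=2))
im=grab_frame('scene');cv2.imwrite('pics/s8.png',cv2.resize(im[140:300,20:220,::-1],None,fx=3.5,fy=3.5,interpolation=2))"
```

```text
9.8 [ 0.5326321  -0.30707966  0.25531633] [-11.8  22.3 -18.1  -0.  -48.8 -85.7] 0.05150960061712669
[ 0.01411243 -0.00249135 -0.99989731]
```

View pics/w8.png

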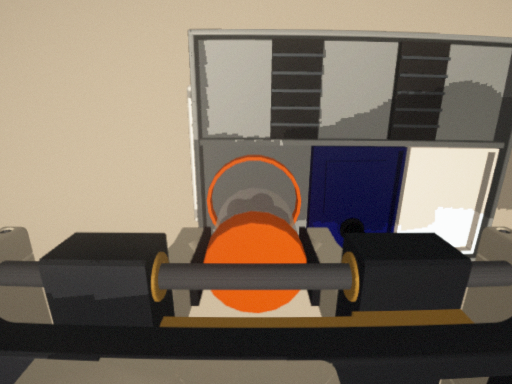

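View pics/s8.png

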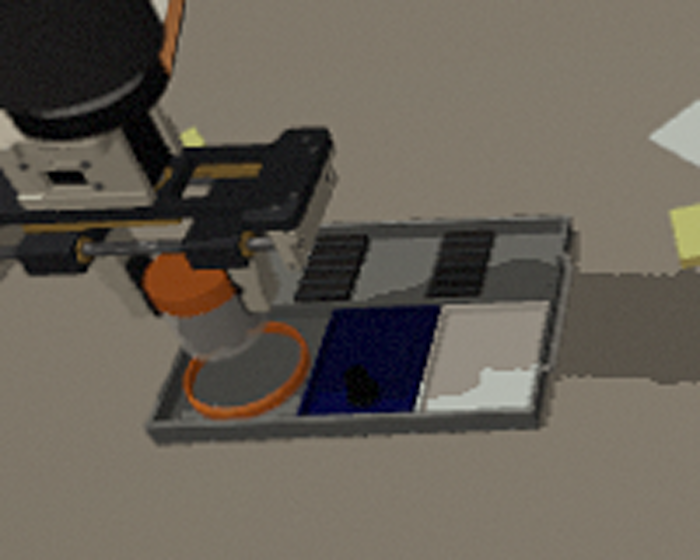

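```bash
python3 - <<'E'
from rig import *
from h import *
c=calibration("wrist");d=np.load('pics/w8.npz');T=camT(c,dict(ee_rot=d["R"],tcp_pos=d["p"]))
print(atz(c,(255,261),T,.112),atz(c,(254.5,202),T,.014))
E
```

```text
[ 0.52733688 -0.30639545  0.112     ] [ 0.53273486 -0.30742637  0.014     ]
```

```bash
python3 - <<'E'
from rig import *
from h import *
c=calibration("wrist")
for n,uv,z in [("w6",(259,265),.06),("w7",(255,261),.1165),("w8",(255,261),.112)]:
    d=np.load(f'pics/{n}.npz');T=camT(c,dict(ee_rot=d["R"],tcp_pos=d["p"]))
    p=atz(c,uv,T,z); print(n,p, d["R"].T@(p-d["p"]))
E
```

```text
w6 [0.6599901  0.00393299 0.06      ] [0.00500396 0.00198996 0.14358736]
w7 [0.66007942 0.00332379 0.1165    ] [7.40946449e-03 7.50446172e-05 1.43179666e-01]
w8 [ 0.52733688 -0.30639545  0.112     ] [7.38263880e-03 7.51345100e-05 1.43225587e-01]
```

```bash
python3 -c "
from rig import *; from h import *
s=state();print(go(s,[.535,-.3085,.23],82.4),go(s,[.535,-.3085,.209],82.4))"
```

```text
(array([-0.0046, -0.0015,  0.0509]), np.float64(0.0006)) (array([-0.004 , -0.0015,  0.0929]), np.float64(0.0006))
```

{"op": "arm_command", "data": {"grip": [-1, -1, -1, -1, -1, -1, -1, -1, -1, -1], "translation": [[-0.0046, -0.0015, 0.02], [-0.0046, -0.0015, 0.04], [-0.0045, -0.0015, 0.055], [-0.0043, -0.0015, 0.07], [-0.004, -0.0015, 0.08], [-0.004, -0.0015, 0.087], [-0.004, -0.0015, 0.091], [-0.004, -0.0015, 0.093], [-0.004, -0.0015, 0.093], [-0.004, -0.0015, 0.093]], "spin": [0, 0, 0, 0, 0, 0, 0, 0, 0, 0]}}

```text
t: 10.78
tcp_pos: [0.5352, -0.3086, 0.2093]
ee_rot: [[-0.991, 0.131, 0.015], [0.131, 0.991, -0.003], [-0.015, -0.001, -1.0]]
wrist_force: [0.5, -0.0, 0.4]
opening: 0.0516
```

```bash
python3 -c "
from rig import *; from h import *
s=state();print(s['wrist_force'],s['tcp_pos'])
im=grab_frame('scene');cv2.imwrite('pics/s9.png',cv2.resize(im[140:300,20:220,::-1],None,fx=3.5,fy=3.5,interpolation=2))"
```

```text
[ 0.47808086 -0.02612556  0.38568846] [ 0.53517879 -0.30855893  0.20930547]
```

View pics/s9.png

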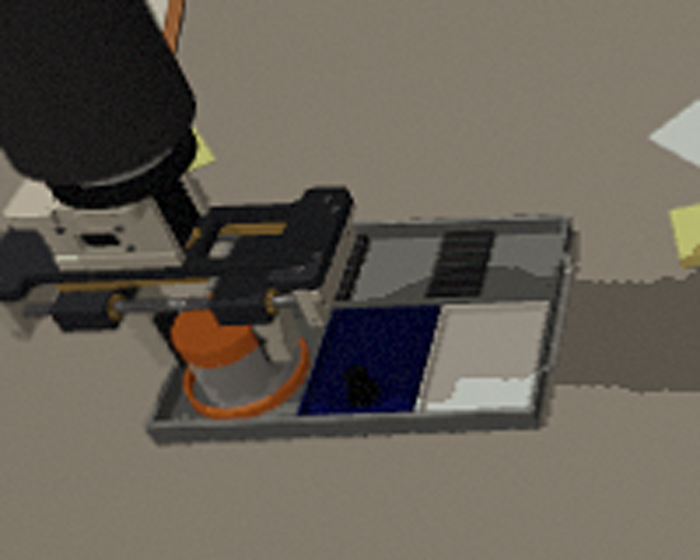

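The jar stands inside the ring, about 1–2 mm above the floor, with no force yet. Lowering by 2 mm steps to touch.

{"op": "arm_command", "data": {"grip": [-1, -1, -1, -1], "translation": [[0, 0, 0.0015], [0, 0, 0.003], [0, 0, 0.003], [0, 0, 0.003]], "spin": [0, 0, 0, 0]}}

```text
t: 11.17
tcp_pos: [0.5352, -0.3085, 0.2091]
ee_rot: [[-0.991, 0.131, 0.015], [0.131, 0.991, -0.003], [-0.016, -0.001, -1.0]]
wrist_force: [-3.6, 4.1, 11.1]
opening: 0.0514
```

{"op": "arm_command", "data": {"grip": [-1, 0.4, 0.8, 1, 1, 1, 1, 1, 1, 1, 1, 1], "translation": [[0, 0, 0], [0, 0, 0], [0, 0, 0], [0, 0, 0], [0, 0, 0], [0, 0, 0], [0, 0, -0.05], [0, 0, -0.12], [0, 0, -0.2], [0, 0, -0.25], [0, 0, -0.25], [0, 0, -0.25]], "spin": [0, 0, 0, 0, 0, 0, 0, 0, 0, 0, 0, 0]}}

```text
t: 12.17
tcp_pos: [0.5336, -0.3082, 0.3362]
ee_rot: [[-0.991, 0.131, 0.019], [0.131, 0.991, -0.004], [-0.02, -0.001, -1.0]]
wrist_force: [-0.8, -0.4, -0.6]
opening: 0.0877
```

```bash
python3 snap.py w10;python3 -c "
from rig import *; from h import *
s=state();print(s['wrist_force'],s['ee_rot'][:,2])
for n,a in (('scene',np.s_[140:300,20:220]),('top',np.s_[130:250,320:450])):
    im=grab_frame(n);cv2.imwrite('pics/%s10.png'%n,cv2.resize(im[a][:,:,::-1],None,fx=4,fy=4,interpolation=2))
print(go(s,[.60,.13,.33],83))"
```

```text
12.1667 [ 0.53355991 -0.30821695  0.33617698] [-11.9  17.7 -12.9  -0.  -58.3 -85.6] 0.08767773593024346
[-0.16510963  0.36572975 -1.45300494] [ 0.01658754 -0.00298589 -0.99985796]
(array([-0.0176,  0.886 ,  0.0085]), np.float64(-0.006))
```

View pics/w10.png

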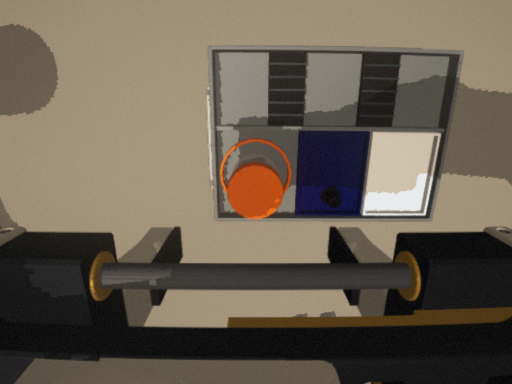

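View pics/scene10.png

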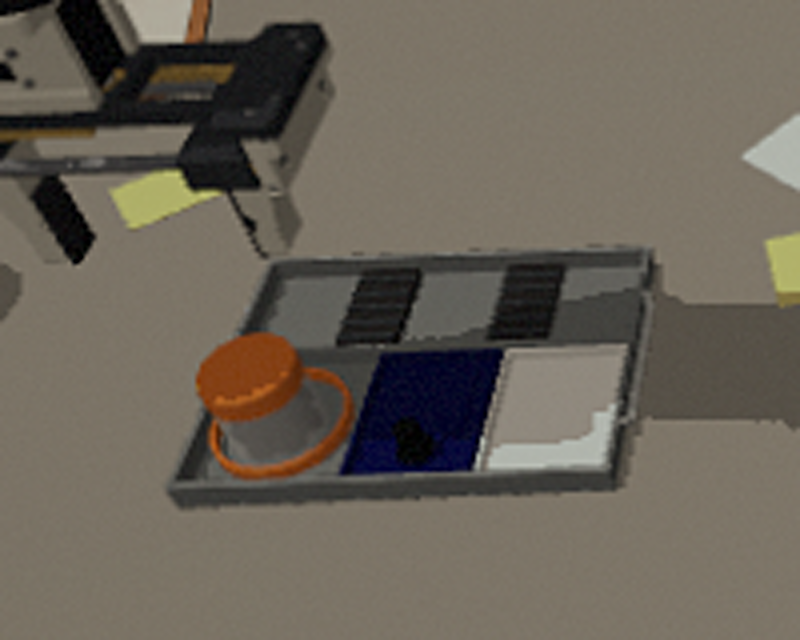

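```bash
python3 - <<'E'
from rig import *
from h import *
c=calibration("scene");T=camT(c);t=calibration("top");Tt=camT(t)
w=calibration("wrist");d=np.load('pics/w10.npz');Tw=camT(w,dict(ee_rot=d["R"],tcp_pos=d["p"]))
for p in [(.5342,-.308,.064),(.5342,-.308,.004)]:
    print("scene",(proj(c,p,T)-[20,140])*4,"top",(proj(t,p,Tt)-[320,130])*4,"wrist",proj(w,p,Tw))
print("ring w",atz(w,(255.5,172),Tw,.014),"lid",tri([ray(w,(255,190),Tw),ray(c,(20+249/4,140+371/4),T)]))
print("navy stud",atz(w,(331,198),Tw,.0315))
E
```

```text
scene [249.57165441 362.13713244] top [388.17526892 203.21263386] wrist [255.46322251 189.25005127]
scene [287.52790225 428.32501096] top [354.85278452 213.20198684] wrist [255.37834112 172.64196269]
ring w [ 0.53098682 -0.30746303  0.014     ] lid (array([ 0.53645111, -0.30905733,  0.05944162]), [np.float64(0.0003925469393224155), np.float64(0.0003925469393226128)])
navy stud [ 0.56384228 -0.23362647  0.0315    ]
```

View pics/top10.png

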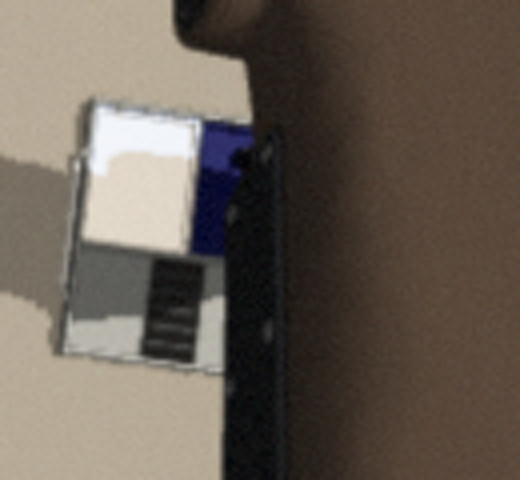

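The jar is upright in the ring: lid centre triangulated at (0.536, -0.309, 0.059), against a well centre of about (0.534, -0.308). Next the white tag.

```bash
python3 -c "
from rig import *; from h import *
s=state();print(s['ee_rot'][:,2]);print(go(s,[.57,.12,.33],83))"
```

```text
[ 0.01357563 -0.00237172 -0.99990503]
(array([0.0386, 0.8584, 0.0047]), np.float64(-0.006))
```

{"op": "arm_command", "data": {"grip": [-0.2, -0.2, -0.2, -0.2, -0.2, -0.2, -0.2, -0.2, -0.2, -0.2, -0.2, -0.2, -0.2, -0.2, -0.2, -0.2], "translation": [[0.0386, 0.858, 0.005], [0.0386, 0.858, 0.005], [0.0386, 0.858, 0.005], [0.0386, 0.858, 0.005], [0.0386, 0.858, 0.005], [0.0386, 0.858, 0.005], [0.0386, 0.858, 0.005], [0.0386, 0.858, 0.005], [0.0386, 0.858, 0.005], [0.0386, 0.858, 0.005], [0.0386, 0.858, 0.005], [0.0386, 0.858, 0.005], [0.0386, 0.858, 0.005], [0.0386, 0.858, 0.005], [0.0386, 0.858, 0.005], [0.0386, 0.858, 0.005]], "spin": [-0.006, -0.006, -0.006, -0.006, -0.006, -0.006, -0.006, -0.006, -0.006, -0.006, -0.006, -0.006, -0.006, -0.006, -0.006, -0.006]}}

```text
t: 13.65
tcp_pos: [0.5699, 0.1187, 0.3296]
ee_rot: [[-0.992, 0.123, 0.013], [0.123, 0.992, -0.003], [-0.013, -0.001, -1.0]]
wrist_force: [0.3, 0.4, 0.2]
opening: 0.0351
```

```bash
python3 snap.py w11
```

```text
13.65 [0.56993884 0.1186683  0.32963337] [  31.2   15.1  -17.8    0.6  -56.5 -128.6] 0.03508063720590129
```

View pics/w11.png

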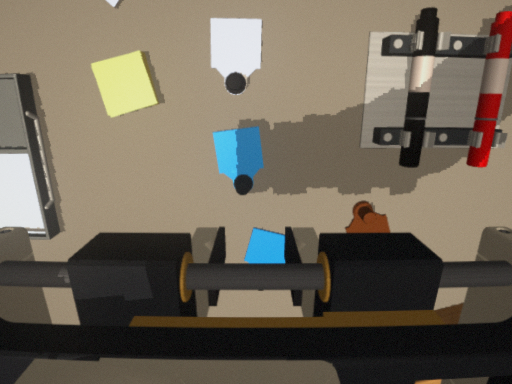

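The white tag has wide-end corners at (211,19) and (262,19) and stud at (235,83). The black marker runs from (429,12) to (411,164). I'll zoom in.

```bash
python3 - <<'E'
import cv2
s=cv2.imread('pics/w11.png')
cv2.imwrite('pics/w11a.png',cv2.resize(s[5:105,195:280],None,fx=6,fy=6,interpolation=cv2.INTER_CUBIC))
cv2.imwrite('pics/w11b.png',cv2.resize(s[0:180,350:512],None,fx=3.3,fy=3.3,interpolation=cv2.INTER_CUBIC))
E
```

```text
(no output)
```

View pics/w11a.png

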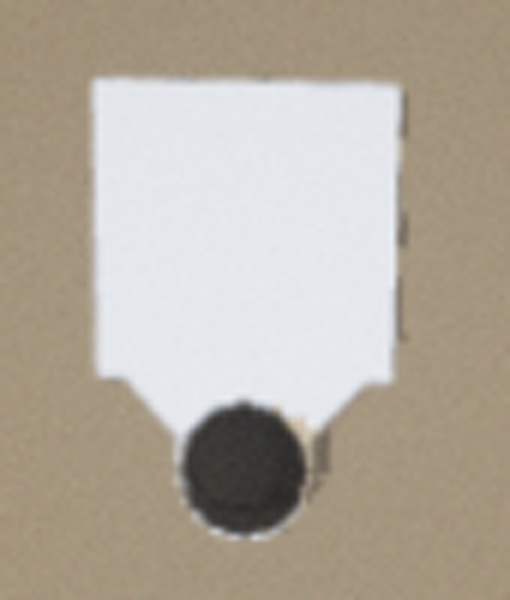

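View pics/w11b.png

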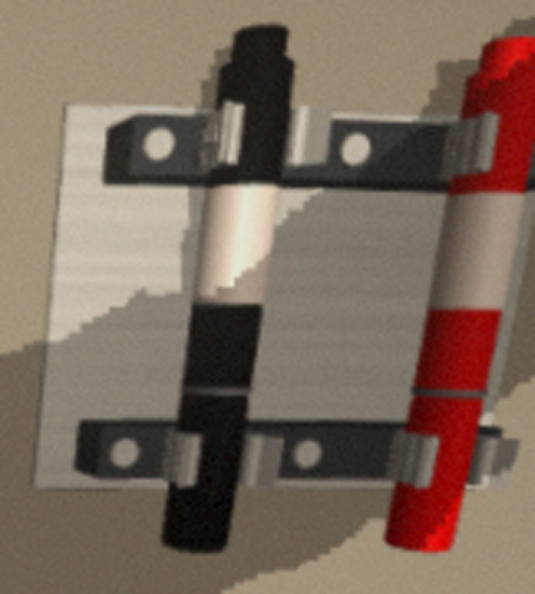

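```bash
cat > m4.py <<'E'
exec(open('m1.py').read().split("for n,a,b")[0])
d=np.load('pics/w11.npz');cw=calibration("wrist");Tw=camT(cw,dict(ee_rot=d["R"],tcp_pos=d["p"]))
w=lambda *p:g((195,5),6,p); m=lambda *p:g((350,0),3.3,p)
L=np.array([atz(cw,w(*p),Tw,.003) for p in [(92,80),(402,86),(97,376),(391,381)]]);print(L.round(4),np.linalg.norm(L[0]-L[1]))
for a,b in [(2,0),(3,1)]: v=L[a]-L[b];print("yaw",np.degrees(np.arctan2(v[1],v[0])),np.linalg.norm(v))
v=L[1]-L[0];print("yaw from width",np.degrees(np.arctan2(v[1],v[0]))-90)
mm=(L[0]+L[1])/2;v=L[2]-L[0]+L[3]-L[1];v/=np.linalg.norm(v);print("stud est",mm+.058*v,"origin",mm+.034*v)
print("tri stud",tri([ray(cw,w(240,462),Tw),ray(ct,t1(474,376),Tt),ray(cs,s1(258,198),Ts)]),atz(cw,w(240,462),Tw,.025))
# marker axis at z=.031: centre points of far end and near end
A=[atz(cw,m(*p),Tw,.033) for p in [(262,35),(196,545)]]
print("ends",A,np.linalg.norm(A[0]-A[1]),"mid",(A[0]+A[1])/2)
v=A[1]-A[0];print("yaw",np.degrees(np.arctan2(v[1],v[0])))
# tops at z .04: band edges centre
B=[atz(cw,m(*p),Tw,.036) for p in [(245,183),(229,302),(217,391)]];print("band pts",np.round(B,4))
# rack plate corners z=.003
Rk=[atz(cw,m(*p),Tw,.003) for p in [(66,104),(37,486)]];print("rack",np.round(Rk,4));v=Rk[1]-Rk[0];print(np.degrees(np.arctan2(v[1],v[0])),np.linalg.norm(v))
print("tri band", tri([ray(cw,m(238,243),Tw),ray(ct,t1(218,355),Tt),ray(cs,s1(517,162),Ts)]))
E
python3 m4.py
```

```text
[[0.4138 0.0955 0.003 ]
 [0.4208 0.1433 0.003 ]
 [0.457  0.0893 0.003 ]
 [0.4637 0.1365 0.003 ]] 0.04834453675390271
yaw -8.170694704057073 0.04361371001008039
yaw -9.067289652510127 0.04348351943007517
yaw from width -8.300274396827916
stud est [0.47461528 0.11069541 0.003     ] origin [0.45088628 0.11429185 0.003     ]
tri stud (array([0.4752758 , 0.11094673, 0.02795637]), [np.float64(0.001173604538475065), np.float64(0.0009874422918159484), np.float64(0.00026062044446847443)]) [0.47437014 0.11169703 0.025     ]
ends [array([0.4359295 , 0.28466434, 0.033     ]), array([0.56994484, 0.26960158, 0.033     ])] 0.1348591778253905 mid [0.50293717 0.27713296 0.033     ]
yaw -6.4128890310356175
band pts [[0.4719 0.2791 0.036 ]
 [0.5019 0.2755 0.036 ]
 [0.5255 0.2728 0.036 ]]
rack [[0.4427 0.2442 0.003 ]
 [0.5529 0.2329 0.003 ]]
-5.848781704106301 0.11078591166946644
tri band (array([0.48753613, 0.2766583 , 0.0413078 ]), [np.float64(0.0018762045774038671), np.float64(0.0021393778313481995), np.float64(0.0007872153058705872)])
```

Everything checks out: tag width 48.3 mm, stud at (0.475, 0.111), yaw -8.5°. Marker mid is (0.503, 0.277), yaw -6.4°. Grasping the white tag.

```bash
python3 -c "
from rig import *; from h import *
s=state();print(s['ee_rot'][:,2]);print(go(s,[.473,.1115,.23],81.5),go(s,[.473,.1115,.1875],81.5))"
```

```text
[ 0.01339389 -0.00246608 -0.99990726]
(array([ 0.1934, -0.0382,  0.197 ]), np.float64(0.0157)) (array([ 0.1945, -0.0381,  0.282 ]), np.float64(0.0157))
```

{"op": "arm_command", "data": {"grip": [-0.2, -0.2, -0.2, -0.2, -0.2, -0.2, -0.2, -0.2, -0.2, -0.2, -0.2, -0.2, -1, -1, -1, -1, -1, -1, -1], "force": 20, "translation": [[0.1, -0.02, 0.05], [0.193, -0.038, 0.12], [0.1934, -0.038, 0.197], [0.1934, -0.038, 0.197], [0.1934, -0.038, 0.197], [0.1934, -0.038, 0.197], [0.194, -0.038, 0.23], [0.194, -0.038, 0.26], [0.1945, -0.038, 0.282], [0.1945, -0.038, 0.282], [0.1945, -0.038, 0.282], [0.1945, -0.038, 0.282], [0.1945, -0.038, 0.282], [0.1945, -0.038, 0.282], [0.1945, -0.038, 0.282], [0.1945, -0.038, 0.282], [0.1945, -0.038, 0.282], [0.1945, -0.038, 0.282], [0.1945, -0.038, 0.282]], "spin": [0.0157, 0.0157, 0.0157, 0.0157, 0.0157, 0.0157, 0.0157, 0.0157, 0.0157, 0.0157, 0.0157, 0.0157, 0.0157, 0.0157, 0.0157, 0.0157, 0.0157, 0.0157, 0.0157]}}

```text
t: 15.28
tcp_pos: [0.4732, 0.1117, 0.1879]
ee_rot: [[-0.989, 0.147, 0.014], [0.147, 0.989, -0.002], [-0.014, -0.0, -1.0]]
wrist_force: [-0.9, -0.3, 5.0]
opening: 0.013
```

```bash
python3 snap.py w12; python3 -c "
from rig import *; from h import *
s=state();print(s['ee_rot'][:,2]);p=s['tcp_pos']
P=[.5785-.002,-.1564+.0005]
print(go(s,[*p[:2],.26]),go(s,[*P,.26],82.4),go(s,[*P,p[2]+.02],82.4))"
```

```text
15.2833 [0.47318431 0.11167186 0.18787567] [  36.8   17.8  -38.5    1.1  -33.1 -136.1] 0.013042098666217859
[ 0.0139348  -0.00227411 -0.99990032]
(array([-0.002 , -0.    , -0.1442]), 0) (array([-0.2853, -0.4989, -0.1401]), np.float64(-0.0098)) (array([-0.2838, -0.4989, -0.0359]), np.float64(-0.0098))
```

View pics/w12.png

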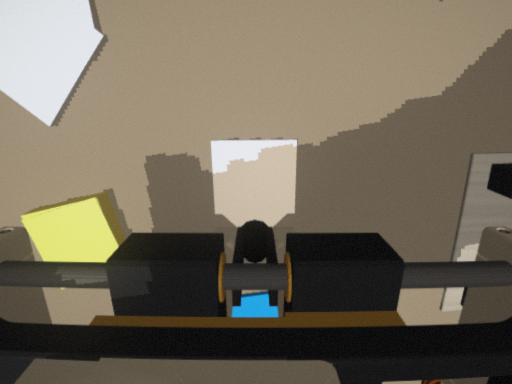

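{"op": "arm_command", "data": {"grip": [-1, -1, -1, -1, -1, -1, -1, -1, -1, -1, -1, -1, -1, -1, -1, -1, -1], "translation": [[-0.001, 0, -0.07], [-0.002, 0, -0.142], [-0.06, -0.1, -0.142], [-0.285, -0.499, -0.14], [-0.285, -0.499, -0.14], [-0.285, -0.499, -0.14], [-0.285, -0.499, -0.14], [-0.285, -0.499, -0.14], [-0.285, -0.499, -0.14], [-0.285, -0.499, -0.14], [-0.285, -0.499, -0.14], [-0.285, -0.499, -0.14], [-0.2845, -0.499, -0.1], [-0.284, -0.499, -0.06], [-0.284, -0.499, -0.036], [-0.284, -0.499, -0.036], [-0.284, -0.499, -0.036]], "spin": [0, 0, -0.0098, -0.0098, -0.0098, -0.0098, -0.0098, -0.0098, -0.0098, -0.0098, -0.0098, -0.0098, -0.0098, -0.0098, -0.0098, -0.0098, -0.0098]}}

```text
t: 16.75
tcp_pos: [0.5763, -0.1548, 0.2077]
ee_rot: [[-0.991, 0.13, 0.012], [0.13, 0.991, -0.002], [-0.013, -0.001, -1.0]]
wrist_force: [0.4, -0.4, -0.0]
opening: 0.0132
```

```bash
python3 snap.py w13; python3 -c "
from rig import *; from h import *
s=state();print(s['ee_rot'][:,2]);p=s['tcp_pos']
P=[.5785-.002,-.1564+.0005]
print(go(s,[*P,.1955],82.4))"
```

```text
16.75 [ 0.5763423  -0.15476692  0.20774803] [   3.8   24.2  -23.     0.3  -42.1 -101.5] 0.013189222984193881
[ 0.01418294 -0.0024296  -0.99989647]
(array([ 0.0007, -0.0019,  0.0261]), np.float64(0.0012))
```

View pics/w13.png

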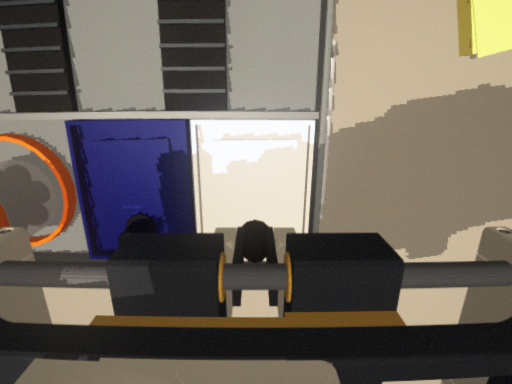

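The white tag is centred over the white tray (tray 197–308 px, tag edge 215–297 px). Lowering and releasing.

{"op": "arm_command", "data": {"grip": [-1, -1, -1, -0.4, -0.4, -0.4, -0.4, -0.4, -0.4, -0.4, -0.4], "translation": [[0.0007, -0.002, 0.015], [0.0007, -0.002, 0.025], [0.0007, -0.002, 0.026], [0.0007, -0.002, 0.026], [0.0007, -0.002, 0.026], [0.0007, -0.002, 0.026], [0, 0, -0.08], [0, 0, -0.16], [0, 0, -0.22], [0, 0, -0.22], [0, 0, -0.22]], "spin": [0, 0, 0, 0, 0, 0, 0, 0, 0, 0, 0]}}

```text
t: 17.72
tcp_pos: [0.5759, -0.1548, 0.322]
ee_rot: [[-0.991, 0.13, 0.021], [0.13, 0.991, -0.002], [-0.021, 0.0, -1.0]]
wrist_force: [-0.2, -0.3, -0.5]
opening: 0.0263
```

```bash
python3 snap.py w14; python3 -c "
from rig import *; from h import *
s=state();print(s['ee_rot'][:,2],s['t'])
print(go(s,[.505,.268,.25],83.6))
s=cv2.imread('pics/w14.png');s=s[20:230,60:420];s=(255*(s/255.)**.5).astype('uint8')
cv2.imwrite('pics/w14c.png',cv2.resize(s,None,fx=2.2,fy=2.2,interpolation=cv2.INTER_CUBIC))"
```

```text
17.7167 [ 0.57589291 -0.1548009   0.3219998 ] [   3.8   16.6  -16.6    0.3  -55.6 -101.4] 0.02634174079958199
[ 0.01683879 -0.00195445 -0.99985631] 17.7667
(array([0.252 , 0.8198, 0.1356]), np.float64(-0.0124))
```

View pics/w14c.png

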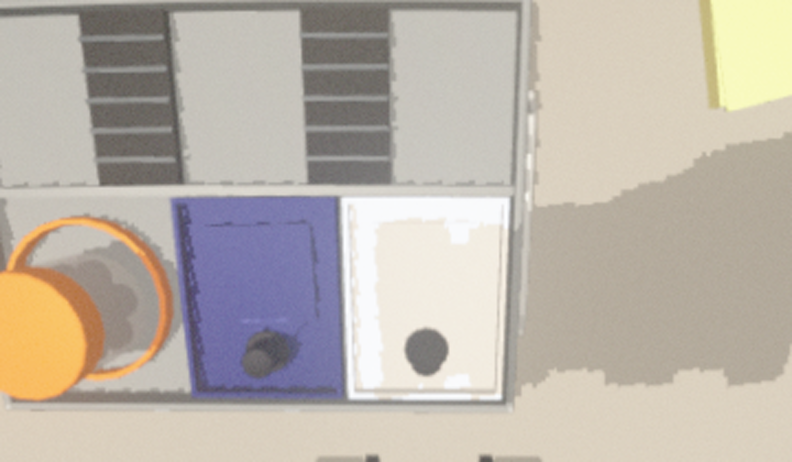

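Both tags lie in their own trays. I'll check their positions numerically.

```bash
python3 - <<'E'
from rig import *
from h import *
c=calibration("wrist");d=np.load('pics/w14.npz');R=d["R"].copy();T=camT(c,dict(ee_rot=R,tcp_pos=d["p"]))
g=lambda u,v:((u+.5)/2.2-.5+60,(v+.5)/2.2-.5+20)
P=lambda u,v,z:atz(c,g(u,v),T,z)[:2]
def inner(q,z): return np.mean([P(*a,z) for a in q],0)
nt=inner([(174,200),(338,197),(345,398),(192,395)],.014); wt=inner([(342,198),(512,198),(503,398),(349,400)],.014)
a=np.radians(-7.6);Rt=np.array([[np.cos(a),np.sin(a)],[-np.sin(a),np.cos(a)]])
print("navy stud-tray",Rt@(P(258,356,.0315)-nt),"wide",Rt@(P(205,225,.0095)-nt),Rt@(P(315,222,.0095)-nt))
print("white stud-tray",Rt@(P(426,348,.0315)-wt))
E
```

```text
navy stud-tray [0.0203336  0.00102628] wide [-0.03380853 -0.02410151] [-0.03491022  0.02500981]
white stud-tray [ 0.01613143 -0.00012587]
```

```bash
python3 - <<'E'
import cv2,numpy as np
s=cv2.imread('pics/w14.png')[100:215,205:305].astype(float)
s=np.clip((s-150)*2.4,0,255).astype('uint8')
cv2.imwrite('pics/w14d.png',cv2.resize(s,None,fx=5,fy=5,interpolation=cv2.INTER_CUBIC))
E
```

```text
(no output)
```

View pics/w14d.png

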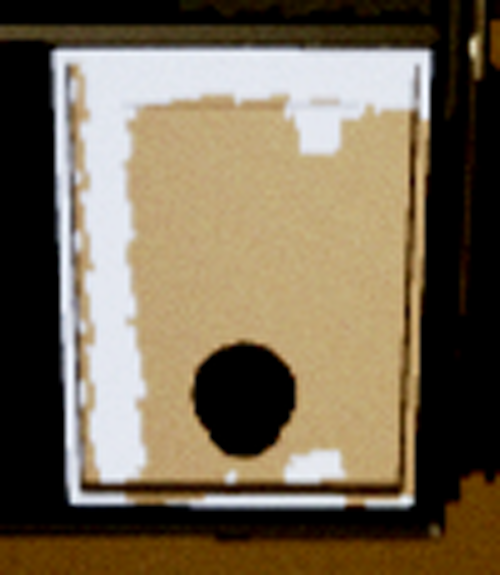

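Navy origin is about 0.5 mm from its tray centre, and the white wide edge is at the matching spot (row 121). Now over the marker.

```bash
python3 -c "
from rig import *; from h import *
s=state();print(s['ee_rot'][:,2],s['t'])
print(go(s,[.501,.2773,.27],83.6))"
```

```text
[ 0.01683879 -0.00195445 -0.99985631] 17.7667
(array([0.2616, 0.8373, 0.0955]), np.float64(-0.0124))
```

{"op": "arm_command", "data": {"grip": [0, 0, 0, 0, 0, 0, 0, 0, 0, 0, 0, 0, 0, 0, 0, 0, 0, 0], "translation": [[0.2616, 0.837, 0.0955], [0.2616, 0.837, 0.0955], [0.2616, 0.837, 0.0955], [0.2616, 0.837, 0.0955], [0.2616, 0.837, 0.0955], [0.2616, 0.837, 0.0955], [0.2616, 0.837, 0.0955], [0.2616, 0.837, 0.0955], [0.2616, 0.837, 0.0955], [0.2616, 0.837, 0.0955], [0.2616, 0.837, 0.0955], [0.2616, 0.837, 0.0955], [0.2616, 0.837, 0.0955], [0.2616, 0.837, 0.0955], [0.2616, 0.837, 0.0955], [0.2616, 0.837, 0.0955], [0.2616, 0.837, 0.0955], [0.2616, 0.837, 0.0955]], "spin": [-0.0124, -0.0124, -0.0124, -0.0124, -0.0124, -0.0124, -0.0124, -0.0124, -0.0124, -0.0124, -0.0124, -0.0124, -0.0124, -0.0124, -0.0124, -0.0124, -0.0124, -0.0124]}}

```text
t: 19.27
tcp_pos: [0.5013, 0.2764, 0.2701]
ee_rot: [[-0.993, 0.113, 0.017], [0.113, 0.994, -0.002], [-0.017, 0.0, -1.0]]
wrist_force: [-0.2, 0.7, -0.8]
opening: 0.0438
```

```bash
python3 snap.py w15; python3 -c "
from rig import *; from h import *
s=state();print(s['ee_rot'][:,2],s['t'])
c=calibration('wrist');T=camT(c,s)
for p in [(.503-.0686,.2771+.0077,.033),(.503,.2771,.033)]: print(proj(c,p,T))"
```

```text
19.2667 [0.50125429 0.27639567 0.27013929] [  48.7   17.8  -23.2    1.1  -48.4 -145.9] 0.043841393475218114
[ 0.0170651  -0.00172511 -0.99985289] 19.3167
[255.66626815 114.25418928]
[255.6060055  204.84591478]
```

View pics/w15.png

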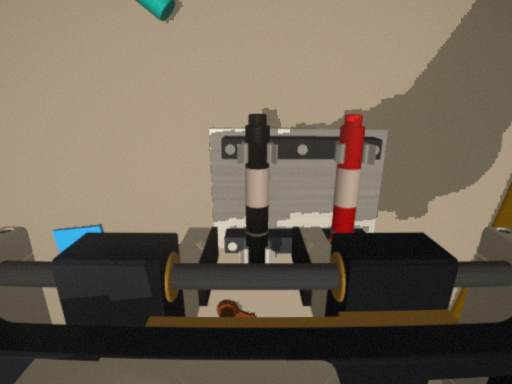

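Marker at column 257 lines up with the tool axis at 256, jaws straddling the black one only. Descend and grip at 60 N.

{"op": "arm_command", "data": {"grip": [0, 0, 0, 0, 0, 0, 0, -1, -1, -1, -1, -1, -1, -1, -1], "force": 60, "translation": [[0.002, 0.0015, 0.04], [0.002, 0.0015, 0.08], [0.002, 0.0015, 0.11], [0.002, 0.0015, 0.13], [0.002, 0.0015, 0.136], [0.002, 0.0015, 0.136], [0.002, 0.0015, 0.136], [0.002, 0.0015, 0.136], [0.002, 0.0015, 0.136], [0.002, 0.0015, 0.136], [0.002, 0.0015, 0.136], [0.002, 0.0015, 0.136], [0.002, 0.0015, 0.136], [0.002, 0.0015, 0.136], [0.002, 0.0015, 0.136]], "spin": [0, 0, 0, 0, 0, 0, 0, 0, 0, 0, 0, 0, 0, 0, 0]}}

```text
t: 20.57
tcp_pos: [0.5015, 0.2774, 0.2025]
ee_rot: [[-0.994, 0.112, 0.017], [0.112, 0.994, -0.001], [-0.018, 0.001, -1.0]]
wrist_force: [-1.5, 0.4, 4.1]
opening: 0.0168
```

Gripped (opening 17 mm). Lifting straight up.

{"op": "arm_command", "data": {"grip": [-1, -1, -1, -1, -1, -1, -1, -1, -1, -1], "translation": [[0, 0, -0.01], [0, 0, -0.025], [0, 0, -0.045], [0, 0, -0.07], [0, 0, -0.1], [0, 0, -0.13], [0, 0, -0.15], [0, 0, -0.15], [0, 0, -0.15], [0, 0, -0.15]], "spin": [0, 0, 0, 0, 0, 0, 0, 0, 0, 0]}}

```text
t: 21.4
tcp_pos: [0.5, 0.2772, 0.2772]
ee_rot: [[-0.994, 0.112, 0.017], [0.112, 0.994, -0.002], [-0.017, 0.0, -1.0]]
wrist_force: [-0.8, -0.1, 0.3]
opening: 0.0165
```

```bash
python3 snap.py w16; python3 -c "
from rig import *; from h import *
s=state();print(s['ee_rot'][:,2],s['t'])
im=grab_frame('scene');cv2.imwrite('pics/s16.png',cv2.resize(im[130:280,220:420,::-1],None,fx=4,fy=4,interpolation=2))"
```

```text
21.4 [0.49999626 0.27724502 0.27724118] [  48.9   17.3  -22.8    1.   -49.3 -146. ] 0.016500807699933936
[ 0.01658416 -0.00214793 -0.99986017] 21.45
```

View pics/s16.png

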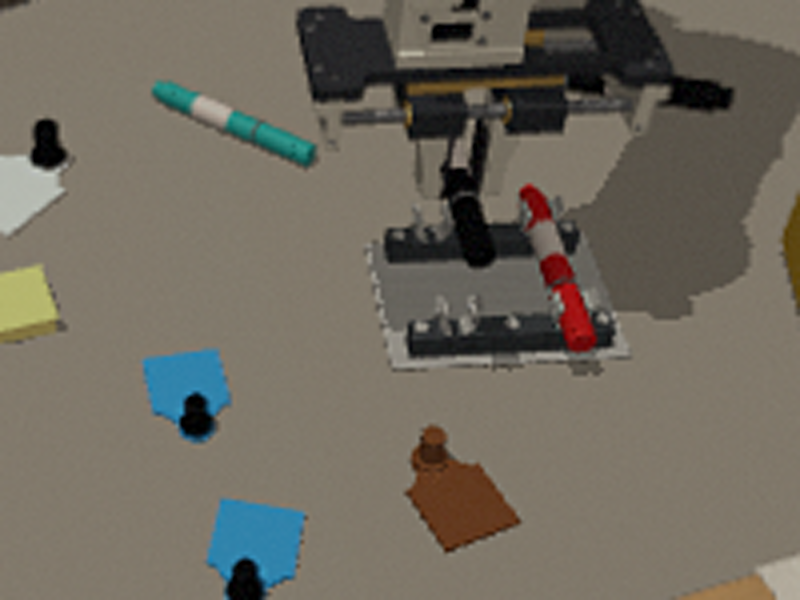

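View pics/w16.png

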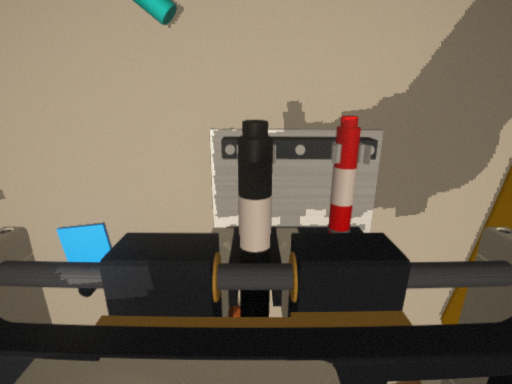

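The black marker is out and held at mid-length; the red one is still in its clips. Working out the carry, including an 89° turn.

```bash
python3 -c "
from rig import *; from h import *
s=state();c=calibration('wrist');T=camT(c,s);B=np.eye(4);B[:3,:3]=s['ee_rot'];B[:3,3]=s['tcp_pos']
for x in (.066,.069,.072): print(proj(c,(B@[x,0,.1735,1])[:3],T))
print(go(s,[.4545,-.2199,.26],172.4))"
```

```text
[254.86641944 129.48008052]
[254.87053544 123.53794912]
[254.87468346 117.5346244 ]
(array([-0.0207, -0.9982,  0.0344]), np.float64(-0.9872))
```

{"op": "arm_command", "data": {"grip": [-1, -1, -1, -1, -1, -1, -1, -1, -1, -1, -1, -1, -1, -1, -1, -1, -1, -1, -1, -1], "translation": [[-0.001, -0.06, 0], [-0.0207, -0.14, 0], [-0.0207, -0.22, 0], [-0.0207, -0.3, 0], [-0.0207, -0.36, 0], [-0.0207, -0.42, 0], [-0.0207, -0.48, 0], [-0.0207, -0.54, 0], [-0.0207, -0.6, 0], [-0.0207, -0.66, 0], [-0.0207, -0.72, 0], [-0.0207, -0.78, 0], [-0.0207, -0.84, 0], [-0.0207, -0.9, 0], [-0.0207, -0.95, 0.01], [-0.0207, -0.99, 0.02], [-0.0207, -0.998, 0.034], [-0.0207, -0.998, 0.034], [-0.0207, -0.998, 0.034], [-0.0207, -0.998, 0.034]], "spin": [-0.03, -0.08, -0.14, -0.2, -0.26, -0.32, -0.38, -0.44, -0.5, -0.56, -0.62, -0.68, -0.74, -0.8, -0.86, -0.92, -0.97, -0.987, -0.987, -0.987]}}

```text
t: 23.17
tcp_pos: [0.4543, -0.2199, 0.2596]
ee_rot: [[-0.134, -0.991, 0.015], [-0.991, 0.134, -0.002], [0.0, -0.015, -1.0]]
wrist_force: [-0.8, -0.4, -0.1]
opening: 0.0167
```

{"op": "arm_command", "data": {"grip": [-1, -1, -1], "translation": [[0, 0, 0], [0, 0, 0], [0, 0, 0]], "spin": [0, 0, 0]}}

```text
t: 23.42
tcp_pos: [0.4545, -0.2196, 0.2597]
ee_rot: [[-0.134, -0.991, 0.015], [-0.991, 0.134, -0.002], [0.0, -0.015, -1.0]]
wrist_force: [0.3, -0.1, -0.8]
opening: 0.0164
```

```bash
python3 snap.py w17; python3 -c "
from rig import *; from h import *
s=state();print(s['ee_rot'],s['t'])
im=grab_frame('scene');cv2.imwrite('pics/s17.png',cv2.resize(im[120:300,20:240,::-1],None,fx=3.5,fy=3.5,interpolation=2))"
```

```text
23.4167 [ 0.45445205 -0.21956713  0.25970596] [ -3.4  12.8 -31.8   0.1 -44.4  -4.4] 0.016370230346463694
[[-1.33958598e-01 -9.90868311e-01  1.53324899e-02]
 [-9.90986884e-01  1.33937870e-01 -2.37553289e-03]
 [ 3.00239225e-04 -1.55125195e-02 -9.99879629e-01]] 23.4667
```

View pics/s17.png

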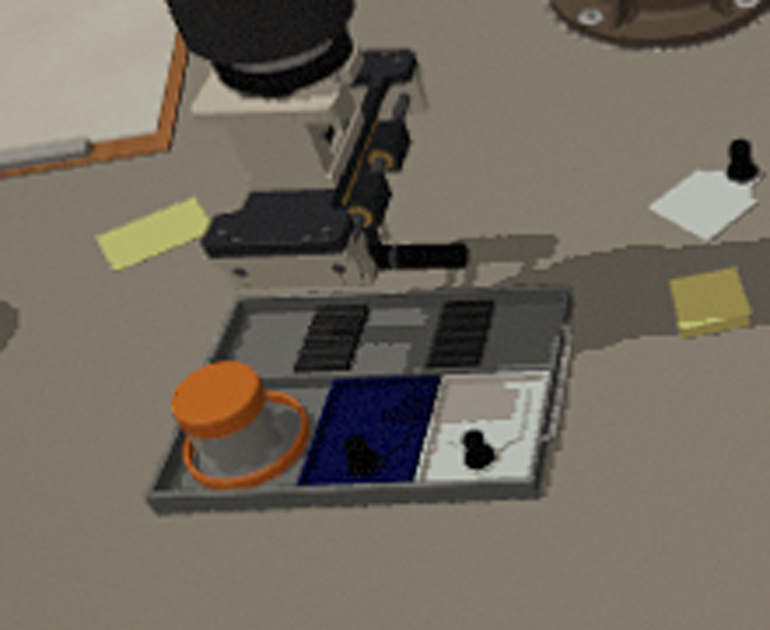

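View pics/w17.png

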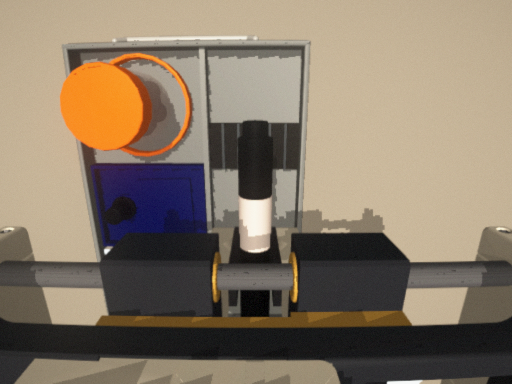

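The marker column (255) sits midway between the trough walls (207 and 303). Lowering.

```bash
python3 -c "
from rig import *; from h import *
s=state();print(go(s,[.4545,-.2199,.22],172.4),go(s,[.4545,-.2199,.1935],172.4))"
```

```text
(array([0.0005, 0.001 , 0.0795]), np.float64(-0.001)) (array([0.0005, 0.0019, 0.1325]), np.float64(-0.001))
```

{"op": "arm_command", "data": {"grip": [-1, -1, -1, -1, -1, -1, -1, -1, -1], "translation": [[0.0005, 0.0005, 0.03], [0.0005, 0.001, 0.06], [0.0005, 0.001, 0.085], [0.0005, 0.0015, 0.105], [0.0005, 0.002, 0.12], [0.0005, 0.002, 0.129], [0.0005, 0.002, 0.1325], [0.0005, 0.002, 0.1325], [0.0005, 0.002, 0.1325]], "spin": [0, 0, 0, 0, 0, 0, 0, 0, 0]}}

```text
t: 24.27
tcp_pos: [0.4546, -0.2199, 0.1939]
ee_rot: [[-0.134, -0.991, 0.016], [-0.991, 0.134, -0.002], [0.0, -0.016, -1.0]]
wrist_force: [0.3, 0.8, 0.0]
opening: 0.0163
```

{"op": "arm_command", "data": {"grip": [-1, -1, -1, -1], "translation": [[0, 0, 0.002], [0, 0, 0.003], [0, 0, 0.003], [0, 0, 0.003]], "spin": [0, 0, 0, 0]}}

```text
t: 24.6
tcp_pos: [0.4549, -0.22, 0.193]
ee_rot: [[-0.134, -0.991, 0.017], [-0.991, 0.134, -0.003], [0.0, -0.017, -1.0]]
wrist_force: [-1.5, 0.3, 5.8]
opening: 0.0164
```

Contact at 6 N, as expected on the rib top. Releasing with a small opening, because the trough walls are close.

{"op": "arm_command", "data": {"grip": [-0.6, -0.45, -0.4, -0.4, -0.4, -0.4, -0.4, -0.4], "translation": [[0, 0, 0], [0, 0, 0], [0, 0, 0], [0, 0, 0], [0, 0, 0], [0, 0, 0], [0, 0, 0], [0, 0, 0]], "spin": [0, 0, 0, 0, 0, 0, 0, 0]}}

```text
t: 25.27
tcp_pos: [0.4549, -0.22, 0.1929]
ee_rot: [[-0.134, -0.991, 0.017], [-0.991, 0.134, -0.003], [0.0, -0.017, -1.0]]
wrist_force: [-1.3, -0.3, -0.0]
opening: 0.0264
```

```bash
python3 snap.py w18; python3 -c "
from rig import *
s=state();print(s['wrist_force'],s['torque'])"
```

```text
25.2667 [ 0.45489349 -0.21995778  0.1929086 ] [ -3.5  18.7 -35.6   0.2 -34.8  -4.4] 0.0264044937842394
[ 0.04671822 -1.5348877   0.21659735] [ 0.07709567  0.18559148 -0.03856726]
```

View pics/w18.png

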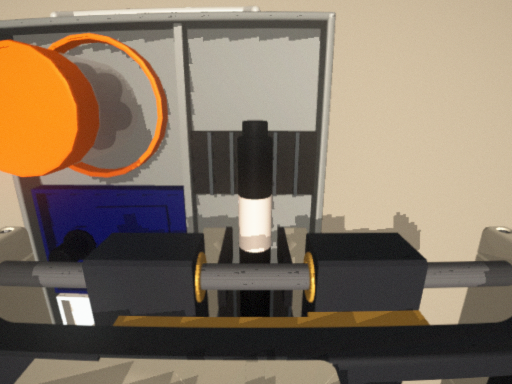

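The marker lies free on the rests between the opened fingers. Retreating upwards.

{"op": "arm_command", "data": {"grip": [-0.4, -0.4, -0.4, -0.4, -0.4, -0.4, -0.4, -0.4, -0.4, -0.4], "translation": [[0, 0.0005, -0.02], [0, 0.001, -0.06], [0, 0.002, -0.12], [0, 0.003, -0.2], [0, 0.004, -0.28], [0, 0.004, -0.34], [0, 0.004, -0.36], [0, 0.004, -0.36], [0, 0.004, -0.36], [0, 0.004, -0.36]], "spin": [0, 0, 0, 0, 0, 0, 0, 0, 0, 0]}}

```text
t: 26.15
tcp_pos: [0.4493, -0.2191, 0.372]
ee_rot: [[-0.134, -0.991, 0.015], [-0.991, 0.134, -0.002], [0.0, -0.016, -1.0]]
wrist_force: [-0.5, 0.3, -0.5]
opening: 0.0262
```

```bash
python3 snap.py w19; python3 -c "
from rig import *; from h import *
for n in ('scene','top'):
    im=grab_frame(n);cv2.imwrite('pics/%s19.png'%n,im[:,:,::-1])"
```

```text
26.15 [ 0.44927199 -0.21906724  0.37198576] [ -3.4   5.1 -24.1   0.1 -59.9  -4.3] 0.026188062996374505
```

View pics/w19.png

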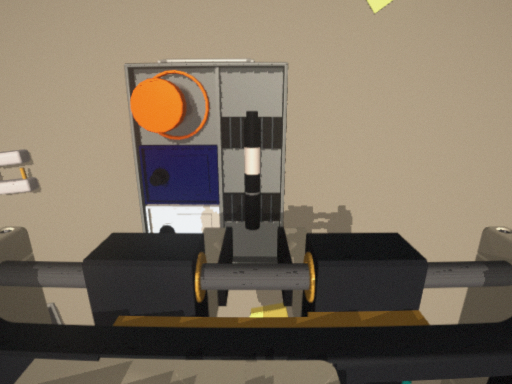

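View pics/scene19.png

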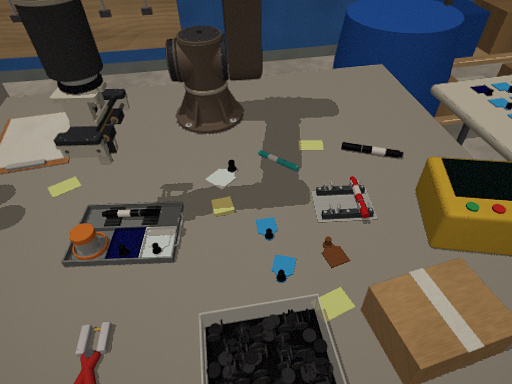

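```bash
python3 - <<'E'
from rig import *
from h import *
c=calibration("wrist");d=np.load('pics/w19.npz');T=camT(c,dict(ee_rot=d["R"],tcp_pos=d["p"]))
a=np.radians(-7.6);Rt=np.array([[np.cos(a),np.sin(a)],[-np.sin(a),np.cos(a)]]);x=np.array([.5076,-.2266])
f=lambda uv,z:(Rt@(atz(c,uv,T,z)[:2]-x)).round(4)
print("marker ends",f((252,111),.021),f((252.5,230),.021),"walls",f((219.5,100),.02),f((286,100),.02))
print("far corners",f((126,66),.02),f((287,66),.02),"ring",f((173.5,105),.014))
s=calibration("scene");Ts=camT(s)
im=cv2.imread('pics/scene19.png');cv2.imwrite('pics/scene19c.png',cv2.resize(im[190:275,55:200],None,fx=5,fy=5,interpolation=2))
im=cv2.imread('pics/w19.png');cv2.imwrite('pics/w19c.png',cv2.resize(im[50:250,110:300],None,fx=3,fy=3,interpolation=2))
E
```

```text
marker ends [-0.0507 -0.0711] [-0.0508  0.0704] walls [-0.0153 -0.0828] [-0.0876 -0.0827]
far corners [ 0.0844 -0.119 ] [-0.0877 -0.1173] ring [ 0.0374 -0.0778]
```

View pics/w19c.png

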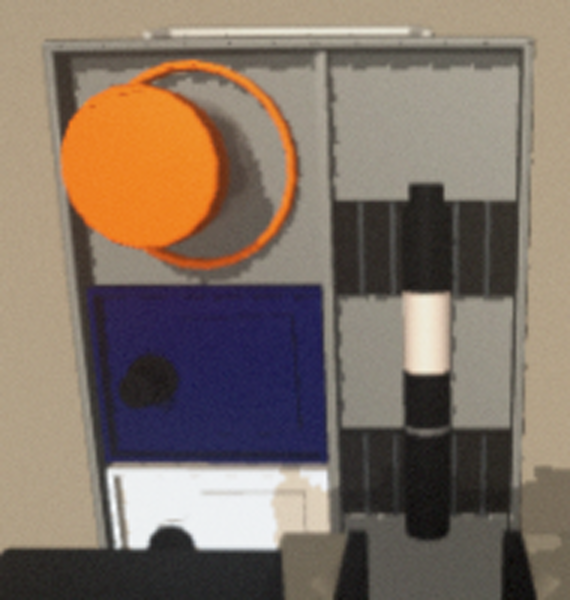

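View pics/scene19c.png

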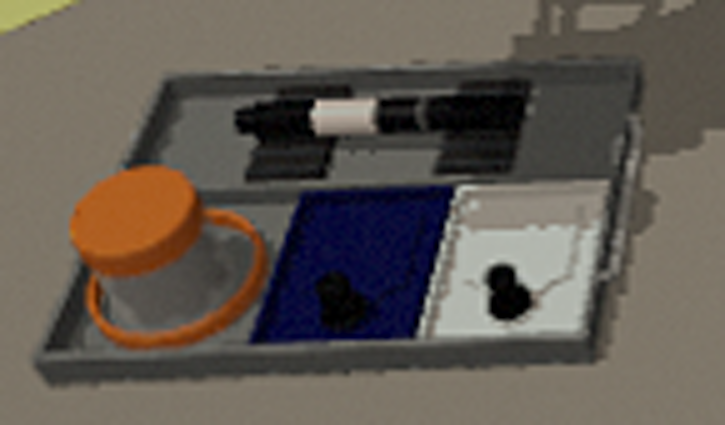

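View pics/top19.png

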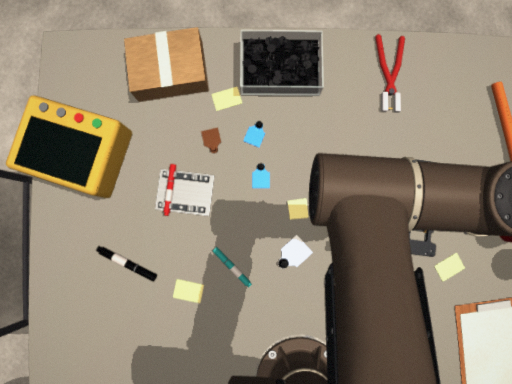

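Caddy contents look right: the marker is centred at caddy (-0.051, 0.000), its ends on both rests. Blue tags and the red marker appear unmoved. I'll move the arm clear and check again, including that the marker stays put.

{"op": "arm_command", "data": {"grip": [-0.4, -0.4, -0.4, -0.4, -0.4, -0.4, -0.4, -0.4, -0.4, -0.4, -0.4, -0.4, -0.4, -0.4, -0.4, -0.4, -0.4, -0.4, -0.4, -0.4], "translation": [[0, 0, 0], [0.1, 0, -0.02], [0.2, 0, -0.03], [0.3, 0, -0.03], [0.4, 0, -0.03], [0.5, 0, -0.03], [0.6, 0, -0.03], [0.6, 0, -0.03], [0.6, 0, -0.03], [0.6, 0, -0.03], [0.6, 0, -0.03], [0.6, 0, -0.03], [0.6, 0, -0.03], [0.6, 0, -0.03], [0.6, 0, -0.03], [0.6, 0, -0.03], [0.6, 0, -0.03], [0.6, 0, -0.03], [0.6, 0, -0.03], [0.6, 0, -0.03]], "spin": [0, 0, 0, 0, 0, 0, 0, 0, 0, 0, 0, 0, 0, 0, 0, 0, 0, 0, 0, 0]}}

```text
t: 27.97
tcp_pos: [0.4093, -0.5164, 0.3867]
ee_rot: [[-0.134, -0.991, 0.014], [-0.991, 0.134, -0.002], [0.0, -0.015, -1.0]]
wrist_force: [-0.1, -0.5, 0.2]
opening: 0.0261
```

```bash
python3 - <<'E'
from rig import *
from h import *
for n in ('scene','top'):
    cv2.imwrite('pics/%s20.png'%n,grab_frame(n)[:,:,::-1])
a=cv2.imread('pics/scene19.png').astype(int);b=cv2.imread('pics/scene20.png').astype(int);z=cv2.imread('pics/scene0.png').astype(int)
D=np.abs(a-b).sum(2);print("marker region diff",D[205:222,98:165].mean(), "caddy",D[205:262,70:180].mean(),"bg",D[300:340,100:200].mean())
for nm,r in dict(blueA=np.s_[250:285,265:305],blueB=np.s_[212:242,250:285],red=np.s_[172:222,345:375]).items(): print(nm,np.abs(z-b).sum(2)[r].mean())
t=cv2.imread('pics/top20.png');cv2.imwrite('pics/top20c.png',cv2.resize(t[145:240,325:440],None,fx=6,fy=6,interpolation=2))
cv2.imwrite('pics/top20d.png',cv2.resize(t[110:260,140:340],None,fx=4,fy=4,interpolation=2))
E
```

```text
marker region diff 35.204565408252854 caddy 26.54736842105263 bg 7.867
blueA 4.220714285714286
blueB 4.190476190476191
red 4.773333333333333
```

View pics/top20c.png

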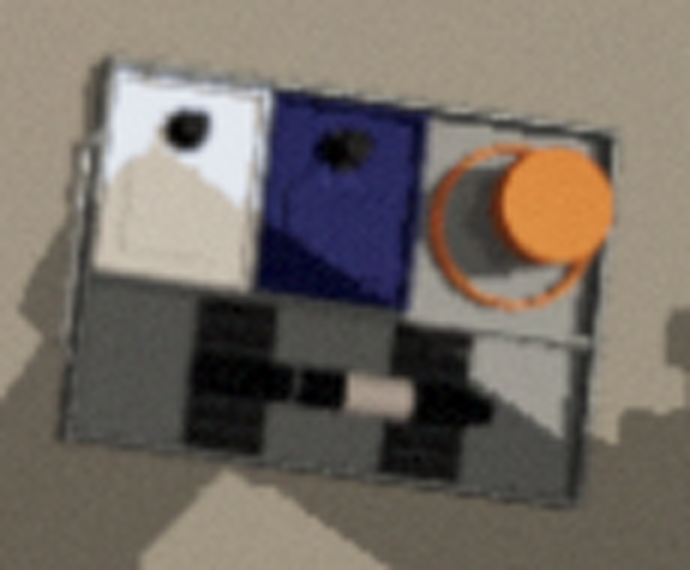

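View pics/top20d.png

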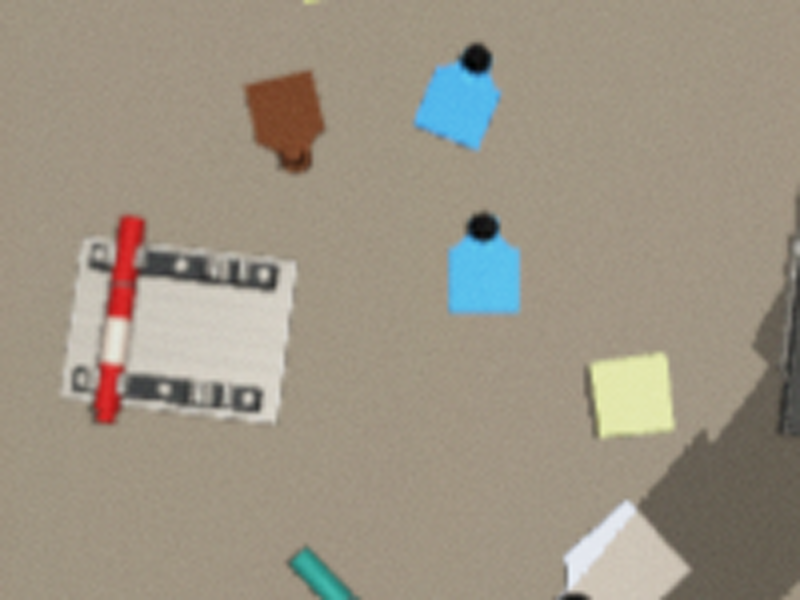

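```bash
python3 - <<'E'
exec(open('m1.py').read().split("for n,a,b")[0])
p,e=tri([ray(ct,t2(555,207),Tt),ray(cs,g((55,190),5,(135,207)),Ts)]);print("lid",p,e)
a=cv2.imread('pics/scene20.png');cv2.imwrite('pics/scene20c.png',cv2.resize(a[190:275,55:200],None,fx=5,fy=5,interpolation=2))
L=np.array([0.5076,-.2266]);an=np.radians(-7.6);Rt=np.array([[np.cos(an),np.sin(an)],[-np.sin(an),np.cos(an)]])
for n,q,z in [("white stud",(183,128),.0315),("navy stud",(350,148),.0315),("mk L",(192,370),.021),("mk R",(492,411),.021)]: print(n,Rt@(atz(ct,t2(*q),Tt,z)[:2]-L))
E
```

```text
lid [ 0.53842216 -0.30733713  0.06723665] [np.float64(0.0003549688905861273), np.float64(0.00035496889058615126)]
white stud [0.05938436 0.08464462]
navy stud [0.06094462 0.0078988 ]
mk L [-0.04719097  0.06583363]
mk R [-0.0474505  -0.07348125]
```

View pics/scene20c.png

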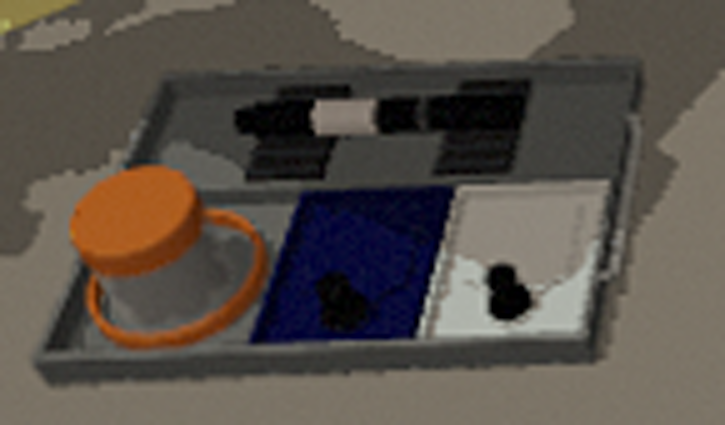

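The marker and everything else are at the same pixels 2 s later, and all offsets are well inside tolerance. Handing in.

```bash
python3 -c "
from rig import *
print(state()['t'],close_job())"
```

```text
the job is handed in; nothing more can be done
28.0667 None
```

The caddy is packed and handed in at 28.1 s of the 99 s allowed; the hand-in gives no verdict, so these are my own last checks.

- **Tags:** Both lie flat in their own trays. The navy tag is about 0.5 mm off its tray centre by the wrist camera. The white tag is within roughly 5 mm; its views disagree by a few millimetres.
- **Jar:** It stands upright in the orange well. I set it down until the force rose to about 11 N before letting go. The lid measures 1–4 mm from the well's centre, depending on the cameras used.
- **Black marker:** It came out of its clips cleanly and lies across both rests. Its middle is at caddy x ≈ -0.047 to -0.051 m and y ≈ -0.004 to 0 m. It may be sitting on the middle rib rather than in a groove, but it showed no movement over 2 s.
- **Left alone:** Both light-blue tags and the red marker show no change from the first picture. The arm was clear of everything at hand-in.

**Disagreements:** The overhead and scene cameras read heights about 2–4 mm too high at the start and up to 7 mm too high for the jar lid at the end. The tool also picked up a tilt of about 1° that I could not remove, so I allowed for it in later moves.

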